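# Load the plate reader and set it for a scan

## Robot

A 6-joint arm with a two-finger parallel gripper is mounted at the origin on the work surface. World frame = base frame: x ahead of the robot, y to its left, z up, the work surface at z = 0. Lengths are in m, angles in rad, forces in N, time in s.
With the tool pointing down it reaches from about 0.35 to 0.975 m from the base axis. Payload 4.9 kg.
Tool frame: the origin (TCP) lies at the very end of the fingers, on their centre line; the grasp point (between the pads) lies 19 mm behind it; z points along the fingers, y is the line along which they close (so a half turn about z gives the same grasp; the last joint's range is limited). The gripper opens to 85 mm and grips with 20 to 120 N. Pads are 22 mm wide; open, the fingers measure 114 mm over their backs; the gripper's body (76 mm by 85 mm) begins 54 mm behind the grasp point. The pads swing forward as they close: fully open they stand 13 mm farther back than shut.
Start: joints at [1.098, 0.053, 1.613, -0, 1.476, -0.119], TCP at [0.217, 0.586, 0.231] pointing down, gripper open.
Joint ranges: [-3.01, 3.01], [-1.01, 2.22], [0.06, 2.58], [-1.02, 4.17], [0.09, 2.62], [-3.14, 3.14]. Speed limits (rad/s): [2.57, 2.57, 3.14, 3.14, 3.14, 3.14].

## Interface

Orientations are given as a unit quaternion [w, x, y, z].
In Python, from plant import manip gives the robot as it stands.
- The arm moves only by the tool send_rows, never from a script. Its argument "increments" is a list of rows, each an object of numbers: "claw": the closure, from -1 (fully open) to 1 (shut); "dx", "dy", "dz": the shift along the tool's x, y, z in units of 0.5 m (1.0 is 0.5 m); "yaw": the turn about the tool's z in units of 1.5 rad (1.0 is 1.5 rad). A call has 1 to 20 rows; each row is the pose to reach, as a shift and turn from the pose commanded when the call began, along the tool's axes at that moment; what a row does not reach only later rows make up. A row lasts 1/8 s, in which the tool goes at most 62.5 mm and 10.7 degrees, less where a joint would pass 70% of its speed; a pose out of reach is approached as far as the arm can. A call with a number of a shift or a turn outside -1 to 1 is refused whole. A call with a gripper value outside its range is refused whole. The fingers move at their own pace and stop on an object; the grip force is fixed at half the most. Time passes only in rows, so rows that repeat a pose let the fingers close. It gives the time, the measured TCP pose, the force, the opening and the grip force at its end, in the units of the state.
- manip.state(): the state, without advancing time (a new reading comes with each control period).
- manip.grab_frame(name): name is "side" or "top" or "wrist"; returns the picture (480x640x3 uint8, red, green, blue); there is no depth.
- manip.camera_params(name): a dict with "camera_matrix" (3x3 intrinsics, pixels), "extrinsics" (4x4, takes a point from world to camera coordinates); the wrist camera has in their place "tool_from_camera" (4x4, takes a point from camera to tool coordinates, whose origin is the TCP and whose axes are the flange's). Camera axes: x right, y down, z forward; pixel columns grow to the right and rows downward; lengths in m; the calibration is good to about 2 mm. A picture is of the moment at which its call begins: read the wrist's pose just before it. camera_params takes no time and is no camera call.
- manip.job_done(): hands the job in; it is judged then, once.
The state is a dict: "time": time; "joint_pos": joint angles; "joint_vel": joint speeds; "joint_efforts": joint torques, N m; "tool_pos": TCP position; "tool_rot": TCP orientation; "contact_force": force on the tool from outside, world axes, zero at the start; "ft_torque": the same for the moment, N m; "gripper_width": opening from 0.0 (shut) to 1.0 (fully open); "grasp_force": force on a finger pad.
Only numpy, scipy, OpenCV 4.12 (cv2) and the standard library are available. Lean on these libraries where they do the work, as an engineer would, in place of code of your own. Each camera call takes 0.05 s, during which the arm holds its last target. There are 200 camera calls.

## Task

Get the plate reader ready for a scan: with its stage drawer still out, lay every culture dish flat and right way up in a round-marked bay of the rear row and every slide carrier likewise, and square, in a rectangle-marked bay of the front row, one per bay, each centred on its printed mark midway between the two stops. Then push the drawer in until it is fully home, with the samples still centred; the focus knob must also end up turned with its pointer line at the long index mark. Leave the tube rack, reagent bottle and tip box where they are.

Things in the scene. Friction and masses are not known exactly. Their poses are not given: they have to be found in the camera images.
- reader: Plate reader, fixed on the bench, a little turned. Origin: centre of its drawer well, at z = 0; its -x side is the front. In its frame (mm): side rails y = +-146 to 160, tops 50 high; white rear housing x = 133 to 237, y = +-162, 105 high; console with the focus knob on its left, x = -135 to -5, y = 161 to 276, 45 high.
- stage (a joint): Stage drawer of the reader, m: 0 = fully home at its end stop, grows as it comes out to the reader's -x; travel 0.070; starts out. About 4 N of friction; stays where left. Its dark plate (295 x 284 mm, top at z = 40, its rear end under the housing) carries five bays with aluminium stops 8 high, 8 wide.
- drawer_front (a point): Centre of the outer (-x) face of the drawer's teal front panel, at z = 28; axes as the reader's. The panel is 12 thick, 320 wide, from z = 6 to z = 48: push on its outer face. Its upper edge stands 8 above the plate and can be hooked from behind to pull the drawer out.
- focus (a joint): Focus knob, rad: 0 = white pointer line exactly at the long black index mark on the console, which is on the side of the dial towards the reader's front (-x); grows clockwise seen from above, from -2.2 to 2.2. It starts at a negative value, so it must be turned clockwise. Stays where it is left.
- knob_grip (a point): On the focus knob's (vertical) axis, mid-height of its bar grip, at z = 71. The bar is 64 long, 14 wide and 26 high (z = 58 to 84) above a disc of radius 34 (top z = 58). At joint 0 the bar lies along the reader's x with its white-lined end to -x; this frame turns with the knob, x along the bar.
- reader_index (a point): The long black index mark beside the knob, on the console top (z = 46).
- dish_bay1 (a point): Centre of dish bay 1 on the plate's top (z = 40), rear row (farther from the front panel), right-hand (-y); printed white circle and cross. Two aluminium stops, 60 long along x, stand at its +y and -y sides, 84 apart. Axes as the reader's; moves with the drawer.
- dish_bay2 (a point): Centre of dish bay 2 on the plate's top (z = 40), rear row (farther from the front panel), middle; printed white circle and cross. Two aluminium stops, 60 long along x, stand at its +y and -y sides, 84 apart. Axes as the reader's; moves with the drawer.
- dish_bay3 (a point): Centre of dish bay 3 on the plate's top (z = 40), rear row (farther from the front panel), left-hand (+y); printed white circle and cross. Two aluminium stops, 60 long along x, stand at its +y and -y sides, 84 apart. Axes as the reader's; moves with the drawer.
- carrier_bay1 (a point): Centre of carrier bay 1 on the plate's top (z = 40), front row (next to the front panel, whose inner face is 47 away), right-hand (-y); printed white rectangle and cross, long side along the reader's y. Two aluminium stops, 30 long along x, stand at its +y and -y ends, 104 apart. Axes as the reader's; moves with the drawer.
- carrier_bay2 (a point): Centre of carrier bay 2 on the plate's top (z = 40), front row (next to the front panel, whose inner face is 47 away), left-hand (+y); printed white rectangle and cross, long side along the reader's y. Two aluminium stops, 30 long along x, stand at its +y and -y ends, 104 apart. Axes as the reader's; moves with the drawer.
- dish1: Round covered culture dish, clear with amber filling and white lid disc, diameter 58, height 26, 60 g. Origin: centre of its underside. May be absent. Starts on the bench to the right of the reader.
- dish2: Round covered culture dish, clear with amber filling and white lid disc, diameter 58, height 26, 60 g. Origin: centre of its underside. May be absent. Starts on the bench to the right of the reader.
- dish3: Round covered culture dish, clear with amber filling and white lid disc, diameter 58, height 26, 60 g. Origin: centre of its underside. May be absent. Starts on the bench to the right of the reader.
- carrier1: Grey rectangular slide carrier with a glass slide on top, 40 (its x) x 80 (its y, long) x 26 high, 90 g. Origin: centre of its underside. Either way round is the same. May be absent. Starts on the bench to the right of the reader, at any yaw.
- carrier2: Grey rectangular slide carrier with a glass slide on top, 40 (its x) x 80 (its y, long) x 26 high, 90 g. Origin: centre of its underside. Either way round is the same. May be absent. Starts on the bench to the right of the reader, at any yaw.
- tube_rack: Bystander: white tube rack 90 x 200 with capped tubes, 101 high. Origin: centre of underside.
- reagent_bottle: Bystander: white reagent bottle, diameter 68, 170 high. Origin: centre of underside.
- tip_box: Bystander: grey box with clear lid, 87 x 122 x 65 high. Origin: centre of underside.
Things that resemble listed ones, but are neither listed nor needed, are in the scene too. Leave any blue look-alike of the carrier2 alone. Leave any yellow look-alike of the dish1 alone.

How it is judged:
By the outcome, as a careful person would: the job done as asked, in the order asked, and still so for the second after the job is handed in, with the robot touching nothing.
Of dish1, dish2, dish3, carrier1, carrier2 only 4 to 5 are there at a start; the rules pass over those that are not, and their reading is None.
At some moment in a run one of dish1, dish2, dish3, carrier1, carrier2 may be knocked a few centimetres aside while the robot is not near it.
Once in a run the grip may slacken for a moment while it holds something.
It also fails if it takes over 210 s, if anything falls off the work surface, if the arm or the gripper's body presses on something with over 40 N, if the wrist force passes 120 N, or if a joint passes its speed limit or range.

## Working session

There is one attempt and no reset: what is moved stays moved. The work goes in short steps, Python scripts to look and compute and a tool call to move; the robot and the scene stay as the last step left them, time stands still between calls to the robot, and variables do not carry over. Pictures are saved under pics/ and viewed, at most 14 in all, crops included, and the job is handed in when it is done.

Besides the shell and the picture viewer there is one more tool, called by a JSON object that holds its "api" and its "payload". send_rows: Moves the arm, as the interface text tells. Shifts and turns lie within -1 to 1; 1 stands for 0.5 m of shift or 1.5 rad of turn. Its arguments: {"type":"object","properties":{"increments":{"type":"array","items":{"type":"object","properties":{"claw":{"type":"number"},"dx":{"type":"number"},"dy":{"type":"number"},"dz":{"type":"number"},"yaw":{"type":"number"}}}}},"required":["increments"]}

```bash
ls; mkdir -p pics; python3 - <<'E'
from plant import manip
import cv2,numpy as np
s=manip.state();print(s)
for n in("top","side"):
    im=manip.grab_frame(n);cv2.imwrite(f"pics/{n}0.png",im[:,:,::-1]);p=manip.camera_params(n);print(n,{k:np.round(v,4).tolist() for k,v in p.items() if not isinstance(v,str)})
print(manip.camera_params("wrist"))
E
```

```text
pics
{'time': 0.0, 'joint_pos': array([ 1.09802685e+00,  5.33422763e-02,  1.61427566e+00, -1.14612395e-05,
        1.47600376e+00, -1.19005706e-01]), 'joint_vel': array([-0.00027182,  0.00041236, -0.00031953, -0.00061108,  0.00120772,
        0.00070068]), 'joint_efforts': array([-2.19145863e-03, -3.93681943e+01, -3.70172060e+01, -3.12323000e-04,
        6.98476390e-03,  2.59572055e-06]), 'tool_pos': array([0.21624261, 0.58574222, 0.23008302]), 'tool_rot': array([-2.90366226e-04,  1.75960342e-01,  9.84396733e-01, -9.72095446e-04]), 'contact_force': array([-0.83706495, -0.97162825,  0.65010237]), 'ft_torque': array([0.07012264, 0.03180181, 0.03081012]), 'grasp_force': 0.0, 'gripper_width': 1.0017016526058407}
top {'camera_matrix': [[468.9202, 0.0, 316.264], [0.0, 468.9202, 233.6248], [0.0, 0.0, 1.0]], 'extrinsics': [[-0.0175, -0.9996, 0.0211, 0.0231], [-0.997, 0.0158, -0.0755, 0.5269], [0.0752, -0.0223, -0.9969, 1.2827], [0.0, 0.0, 0.0, 1.0]]}
side {'camera_matrix': [[525.5059, 0.0, 316.063], [0.0, 525.5059, 241.3784], [0.0, 0.0, 1.0]], 'extrinsics': [[0.7664, -0.6423, -0.0023, -0.4069], [-0.4205, -0.499, -0.7578, 0.3005], [0.4855, 0.5818, -0.6525, 1.196], [0.0, 0.0, 0.0, 1.0]]}
{'camera_matrix': array([[377.96588149,   0.        , 316.91651667],
       [  0.        , 377.96588149, 237.93604293],
       [  0.        ,   0.        ,   1.        ]]), 'tool_from_camera': array([[ 1.10885305e-03, -9.47341401e-01, -3.20223423e-01,
         8.22480923e-02],
       [ 9.99999345e-01,  1.14145809e-03,  8.58831978e-05,
        -5.17894638e-04],
       [ 2.84160908e-04, -3.20223308e-01,  9.47342046e-01,
        -1.43597842e-01],
       [ 0.00000000e+00,  0.00000000e+00,  0.00000000e+00,
         1.00000000e+00]])}
```

View pics/top0.png

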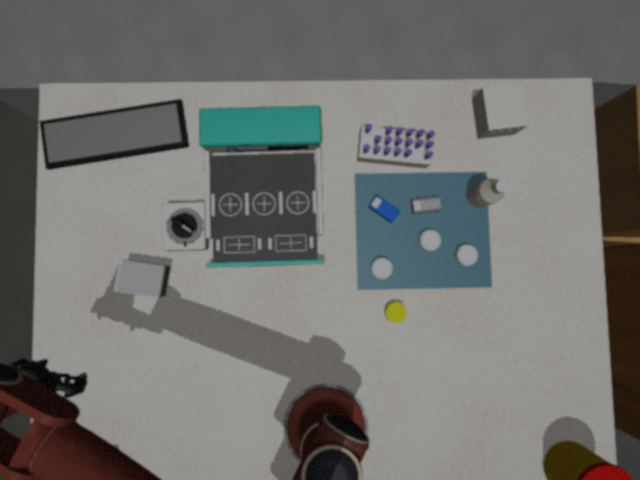

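View pics/side0.png

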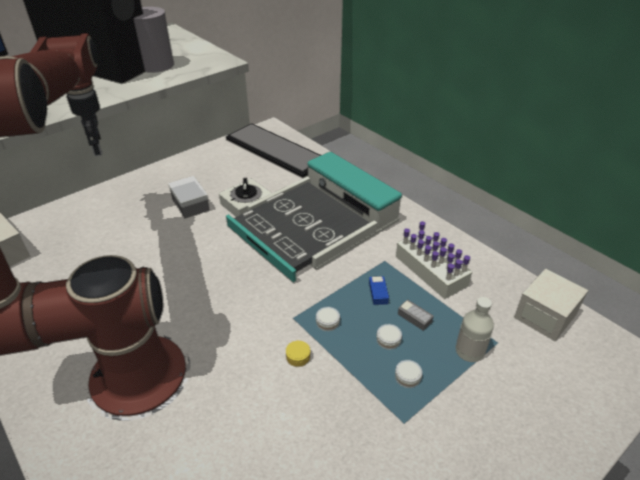

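The top view shows the three white dishes at about (382,267), (430,239) and (467,254). One grey carrier is at (427,204), with a blue look-alike at (384,208) and a yellow one at (396,311). The bays are at (230/264/298,203) and (239/291,243), and the knob is at (185,226). The side view agrees, so four samples are present.

```bash
cat > h.py <<'E'
from plant import manip
import cv2,numpy as np
from scipy.spatial.transform import Rotation as R
def T(s):
    M=np.eye(4);q=s['tool_rot'];M[:3,:3]=R.from_quat([q[1],q[2],q[3],q[0]]).as_matrix();M[:3,3]=s['tool_pos'];return M
def grab(n):
    """image, K, world_from_camera"""
    s=manip.state();im=manip.grab_frame(n);p=manip.camera_params(n)
    W=T(s)@p['tool_from_camera'] if n=='wrist' else np.linalg.inv(p['extrinsics'])
    return im,p['camera_matrix'],W
def cast(uv,z,K,W):
    uv=np.atleast_2d(uv).astype(float);d=np.c_[uv,np.ones(len(uv))]@np.linalg.inv(K).T@W[:3,:3].T
    return W[:3,3]+d*((z-W[2,3])/d[:,2])[:,None]
def proj(P,K,W):
    c=np.linalg.inv(W)@np.r_[P,1];c=K@c[:3];return c[:2]/c[2]
def ang(): # angle of tool y in world
    M=T(manip.state());return np.arctan2(M[1,1],M[0,1])
def inc(P,a=None):
    """row (dx,dy,dz,yaw) from the present pose to TCP P with tool y at angle a (mod pi)"""
    s=manip.state();M=T(s);th=np.arctan2(M[1,1],M[0,1])
    y=np.array([np.cos(th),np.sin(th)]);x=np.array([-y[1],y[0]]);d=np.array(P)-s['tool_pos']
    w=0 if a is None else (th-a+np.pi/2)%np.pi-np.pi/2
    return np.round([d[:2]@x/.5,d[:2]@y/.5,-d[2]/.5,w/1.5],4)
def blobs(im,lo,hi,amin=30):
    m=cv2.inRange(cv2.cvtColor(im,cv2.COLOR_RGB2HSV),lo,hi);c,_=cv2.findContours(m,cv2.RETR_EXTERNAL,cv2.CHAIN_APPROX_NONE)
    return [k for k in c if cv2.contourArea(k)>=amin]
E
python3 - <<'E'
from h import *
im=cv2.cvtColor(cv2.imread("pics/top0.png"),4);p=manip.camera_params("top");K=p['camera_matrix'];W=np.linalg.inv(p['extrinsics'])
for n,uv,z in [("d",(382,267),.026),("d",(430,239),.026),("d",(467,254),.026),("carr",(427,204),.026),("blue",(384,208),.026),("yel",(396,311),.026),("b3",(230,204),.04),("b2",(264,203.5),.04),("b1",(298,203),.04),("c2",(239,244),.04),("c1",(291,243),.04),("knob",(185,226),.071),("tip?",(142,278),.065),("frontL",(207,265),.048),("frontR",(324,263),.048),("bottle",(488,192),.1)]:
    print(n,cast(uv,z,K,W)[0].round(3))
# look pose: tool above reader
print(inc([.62,.02,.34],0.0))
E
```

```text
d [ 0.432 -0.165  0.026]
d [ 0.507 -0.301  0.026]
d [ 0.463 -0.403  0.026]
carr [ 0.605 -0.296  0.026]
blue [ 0.595 -0.175  0.026]
yel [ 0.311 -0.2    0.026]
b3 [0.611 0.249 0.04 ]
b2 [0.611 0.157 0.04 ]
b1 [0.611 0.063 0.04 ]
c2 [0.501 0.225 0.04 ]
c1 [0.501 0.084 0.04 ]
knob [0.549 0.364 0.071]
tip? [0.414 0.478 0.065]
frontL [0.445 0.31  0.048]
frontR [ 0.445 -0.005  0.048]
bottle [ 0.624 -0.44   0.1  ]
[-1.1495 -0.7817 -0.2197  0.8113]
```

{"api": "send_rows", "payload": {"increments": [{"dz": -0.26, "claw": -1}, {"dx": -0.859, "dy": -0.399, "dz": -0.26, "yaw": 0.811}, {"dx": -0.859, "dy": -0.399, "dz": -0.26, "yaw": 0.811}, {"dx": -0.859, "dy": -0.399, "dz": -0.26, "yaw": 0.811}, {"dx": -0.859, "dy": -0.399, "dz": -0.26, "yaw": 0.811}, {"dx": -0.859, "dy": -0.399, "dz": -0.26, "yaw": 0.811}, {"dx": -0.859, "dy": -0.399, "dz": -0.26, "yaw": 0.811}, {"dx": -0.859, "dy": -0.399, "dz": -0.26, "yaw": 0.811}, {"dx": -0.859, "dy": -0.399, "dz": -0.26, "yaw": 0.811}, {"dx": -0.859, "dy": -0.399, "dz": -0.26, "yaw": 0.811}, {"dx": -0.859, "dy": -0.399, "dz": -0.26, "yaw": 0.811}, {"dx": -0.859, "dy": -0.399, "dz": -0.26, "yaw": 0.811}, {"dx": -0.859, "dy": -0.399, "dz": -0.26, "yaw": 0.811}]}}

```text
invalid input
```

```bash
python3 - <<'E'
from h import *
im,K,W=grab("wrist");cv2.imwrite("pics/w1.png",im[:,:,::-1]);np.savez("w1.npz",K=K,W=W)
s=manip.state();print(s['tool_pos'],ang(),s['joint_pos'])
E
```

```text
[0.21630591 0.58585058 0.2303416 ] 1.2170603507484552 [ 1.09802216e+00  5.32052403e-02  1.61398500e+00 -2.62125442e-05
  1.47601140e+00 -1.19035562e-01]
```

View pics/w1.png

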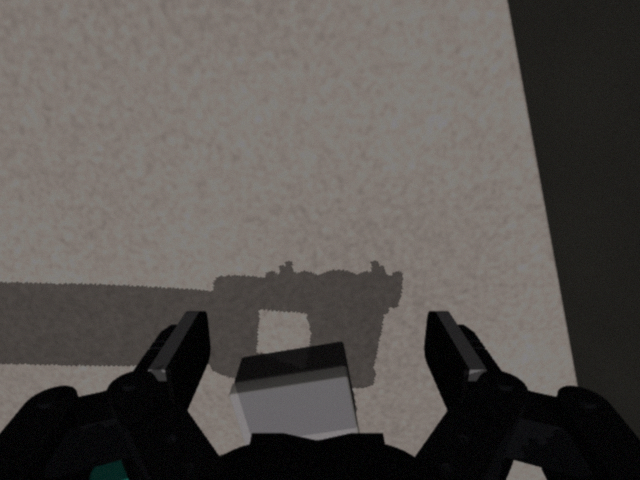

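The wrist picture shows the gripper covering the lower third of the image, with the tip-box-like grey box at (300,390). The move was refused, probably because every key must be present in each row.

{"api": "send_rows", "payload": {"increments": [{"dx": 0, "dy": 0, "dz": -0.2, "yaw": 0, "claw": -1}, {"dx": -0.893, "dy": -0.493, "dz": -0.26, "yaw": 0.811, "claw": -1}, {"dx": -0.893, "dy": -0.493, "dz": -0.26, "yaw": 0.811, "claw": -1}, {"dx": -0.893, "dy": -0.493, "dz": -0.26, "yaw": 0.811, "claw": -1}, {"dx": -0.893, "dy": -0.493, "dz": -0.26, "yaw": 0.811, "claw": -1}, {"dx": -0.893, "dy": -0.493, "dz": -0.26, "yaw": 0.811, "claw": -1}, {"dx": -0.893, "dy": -0.493, "dz": -0.26, "yaw": 0.811, "claw": -1}, {"dx": -0.893, "dy": -0.493, "dz": -0.26, "yaw": 0.811, "claw": -1}, {"dx": -0.893, "dy": -0.493, "dz": -0.26, "yaw": 0.811, "claw": -1}, {"dx": -0.893, "dy": -0.493, "dz": -0.26, "yaw": 0.811, "claw": -1}, {"dx": -0.893, "dy": -0.493, "dz": -0.26, "yaw": 0.811, "claw": -1}, {"dx": -0.893, "dy": -0.493, "dz": -0.26, "yaw": 0.811, "claw": -1}, {"dx": -0.893, "dy": -0.493, "dz": -0.26, "yaw": 0.811, "claw": -1}, {"dx": -0.893, "dy": -0.493, "dz": -0.26, "yaw": 0.811, "claw": -1}]}}

```text
time: 1.9
tool_pos: [0.5493, 0.2013, 0.3613]
tool_rot: [-0.0, 0.706, 0.708, 0.0]
contact_force: [-0.6, -0.3, 0.4]
gripper_width: 1.001
grasp_force: 0.0
```

```bash
python3 - <<'E'
from h import *
im,K,W=grab("wrist");cv2.imwrite("pics/w2.png",im[:,:,::-1]);np.savez("w2.npz",K=K,W=W)
s=manip.state();print(s['time'],s['tool_pos'],ang(),s['joint_pos'])
E
```

```text
1.95 [0.54947187 0.20109852 0.36134622] 0.001837814663739486 [ 2.23663422e-01 -8.59227354e-02  1.53668899e+00  5.32746028e-05
  1.69078736e+00  2.21831985e-01]
```

View pics/w2.png

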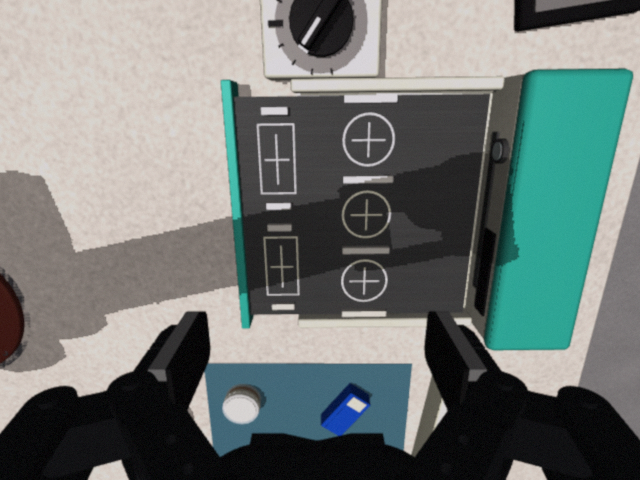

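The picture shows dish bays 3/2/1 at about (369,139), (367,214) and (364,281), and carrier bays 2/1 at (277,158) and (283,266). The knob is at (320,15), with its pointer to the lower left and the index mark at (275,22).

```bash
cat > bays.py <<'E'
from h import *
f=np.load("w2.npz");K,W=f['K'],f['W'];im=cv2.imread("pics/w2.png");g=cv2.cvtColor(im,cv2.COLOR_BGR2GRAY)
b=cv2.adaptiveThreshold(g,255,cv2.ADAPTIVE_THRESH_MEAN_C,cv2.THRESH_BINARY,25,-15)
B={}
for n,(u,v),w,h in [("d3",(369,139),31,31),("d2",(367,214),31,31),("d1",(364,281),28,28),("c2",(277,158),23,40),("c1",(283,266),23,35)]:
    m=np.zeros_like(b);m[v-h:v+h,u-w:u+w]=b[v-h:v+h,u-w:u+w]
    cs=cv2.findContours(m,cv2.RETR_EXTERNAL,cv2.CHAIN_APPROX_NONE)[0];c=max(cs,key=lambda k:np.prod(cv2.boundingRect(k)[2:]))
    P=cast(c[:,0],.04,K,W)[:,:2].astype(np.float32)
    if n[0]=='d': (cc,r)=cv2.minEnclosingCircle(P);e=cv2.fitEllipse(P*1000);print(n,np.round(cc,4),r,np.round(e[0],1),np.round(e[1],1));B[n]=np.array(e[0])/1000
    else: e=cv2.minAreaRect(P*1000);print(n,np.round(e[0],1),np.round(e[1],1),e[2]);B[n]=np.array(e[0])/1000
d=B['d3']-B['d1'];c=B['c2']-B['c1'];print("yaw",np.arctan2(-d[0],d[1]),np.arctan2(-c[0],c[1]),np.linalg.norm(d),np.linalg.norm(c),np.linalg.norm(B['d3']-B['d2']))
# knob: white line pixels on the bar, black index
sub=g[0:75,270:375];cv2.imwrite("pics/knob.png",cv2.resize(im[0:75,262:382],None,fx=5,fy=5))
E
python3 bays.py
```

```text
d3 [0.6105 0.2501] 0.032026506960392 [610.5 250.1] [62.5 62.7]
d2 [0.6123 0.1578] 0.032187335193157196 [612.  157.8] [61.7 62.9]
d1 [0.6133 0.0653] 0.03246072307229042 [613.3  65.2] [61.9 63.2]
c2 [500.6 226.2] [46.  85.4] 0.8369170427322388
c1 [502.6  86. ] [45.9 85.5] 0.8153986930847168
yaw 0.015038906565411356 0.014684479681611889 0.18497642291638702 0.14027865106408796 0.09238267506760585
```

View pics/knob.png

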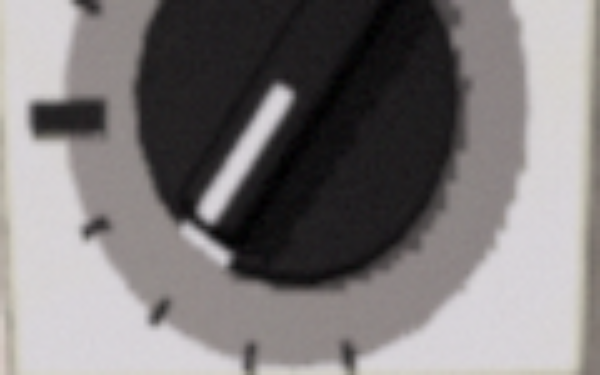

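The crop shows the pointer line running from (283,92) out to (208,215), and the index mark at (68,118). The knob therefore needs about 58° clockwise. I'll do it first, since the arm is near, and take a closer look beforehand.

```bash
python3 - <<'E'
from h import *
f=np.load("w2.npz");K,W=f['K'],f['W']
c=cast((321.6,24),.058,K,W)[0];L=cast([(262+283/5,92/5),(262+208/5,215/5)],.084,K,W);I=cast((262+68/5,118/5),.046,K,W)[0]
d=L[1]-L[0];a=np.arctan2(-d[1],-d[0]);print(c,L,I,np.degrees(a))
a-=np.pi/2;tx=np.array([-np.sin(a),np.cos(a)])
print(inc([*(c[:2]-.05*tx),.18],a))
E
```

```text
[0.5538666  0.36871476 0.058     ] [[0.5505994  0.36859769 0.084     ]
 [0.53568559 0.34681584 0.084     ]] [0.50451903 0.37122739 0.046     ] 55.60094308022528
[ 0.2528 -0.0472  0.3627  0.4015]
```

{"api": "send_rows", "payload": {"increments": [{"dx": 0.253, "dy": -0.047, "dz": 0.363, "yaw": 0.402, "claw": -1}, {"dx": 0.253, "dy": -0.047, "dz": 0.363, "yaw": 0.402, "claw": -1}, {"dx": 0.253, "dy": -0.047, "dz": 0.363, "yaw": 0.402, "claw": -1}, {"dx": 0.253, "dy": -0.047, "dz": 0.363, "yaw": 0.402, "claw": -1}, {"dx": 0.253, "dy": -0.047, "dz": 0.363, "yaw": 0.402, "claw": -1}, {"dx": 0.253, "dy": -0.047, "dz": 0.363, "yaw": 0.402, "claw": -1}, {"dx": 0.253, "dy": -0.047, "dz": 0.363, "yaw": 0.402, "claw": -1}]}}

```text
time: 2.82
tool_pos: [0.5279, 0.3266, 0.1825]
tool_rot: [0.0, 0.885, 0.465, 0.002]
contact_force: [0.9, -0.9, -0.2]
gripper_width: 1.0
grasp_force: 0.0
```

```bash
python3 - <<'E'
from h import *
im,K,W=grab("wrist");cv2.imwrite("pics/w3.png",im[:,:,::-1]);np.savez("w3.npz",K=K,W=W)
print(manip.state()['tool_pos'],ang())
E
```

```text
[0.52773515 0.3265671  0.18221277] -0.6033505353151901
```

View pics/w3.png

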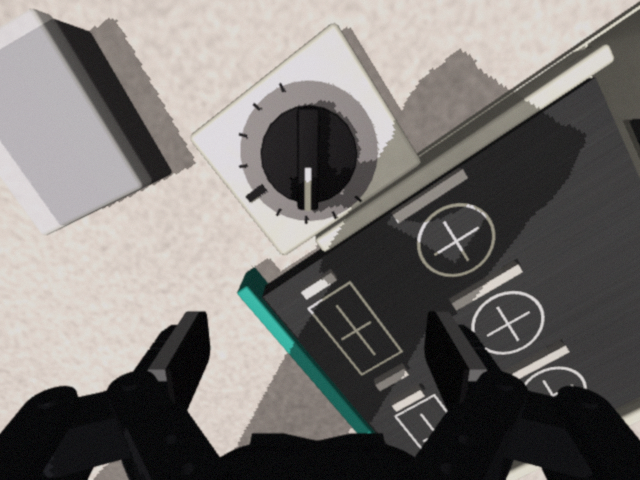

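The knob disc is centred at about (309,152). The bar is almost vertical in the image, with its white line from (308,168) to (308,210), and the tip box is clear at the left.

```bash
python3 - <<'E'
from h import *
f=np.load("w3.npz");K,W=f['K'],f['W'];g=cv2.cvtColor(cv2.imread("pics/w3.png"),6)
m=np.zeros_like(g);m[90:215,250:370]=255
d=((g<58)&(m>0)).astype(np.uint8);d=cv2.morphologyEx(d,cv2.MORPH_OPEN,np.ones((9,9)));d=cv2.morphologyEx(d,cv2.MORPH_CLOSE,np.ones((15,15)))
c=max(cv2.findContours(d,0,1)[0],key=cv2.contourArea);print(cv2.boundingRect(c))
P=cast(c[:,0],.056,K,W)[:,:2].astype(np.float32);e=cv2.fitEllipse(P*1000);print("disc",e)
w=np.zeros_like(g);w[165:208,298:318]=(g[165:208,298:318]>110);v,u=np.nonzero(w)
L=cast(np.c_[u,v],.084,K,W)[:,:2];l=cv2.fitLine(L.astype(np.float32),cv2.DIST_L2,0,.01,.01).ravel();print(len(u),l,L.min(0),L.max(0))
a=np.arctan2(l[1],l[0]);a=(a+np.pi)%np.pi;print("bar",np.degrees(a))
ctr=np.array(e[0])/1000
n=np.array([-np.sin(a),np.cos(a)]);t=np.array([np.cos(a),np.sin(a)]);print("off line",(ctr-l[2:])@n, "along",(L@t-ctr@t).min(),(L@t-ctr@t).max())
E
```

```text
(262, 106, 95, 97)
disc ((553.3729248046875, 372.2723388671875), (66.62749481201172, 66.90371704101562), 27.626615524291992)
253 [0.58614516 0.81020606 0.5434714  0.35880432] [0.53432751 0.34689052] [0.55175062 0.36960865]
bar 54.116062
off line -0.00012806177577291168 along -0.030216978801573258 -0.004049951148004327
```

```bash
python3 - <<'E'
from h import *
print(inc([.5533,.3723,.064],np.radians(54.1-90)))
E
```

```text
[ 0.1043 -0.0098  0.2364  0.0155]
```

{"api": "send_rows", "payload": {"increments": [{"dx": 0.104, "dy": -0.01, "dz": 0.0, "yaw": 0.015, "claw": -0.2}, {"dx": 0.104, "dy": -0.01, "dz": 0.1, "yaw": 0.015, "claw": -0.2}, {"dx": 0.104, "dy": -0.01, "dz": 0.236, "yaw": 0.015, "claw": -0.2}, {"dx": 0.104, "dy": -0.01, "dz": 0.236, "yaw": 0.015, "claw": -0.2}, {"dx": 0.104, "dy": -0.01, "dz": 0.236, "yaw": 0.015, "claw": -0.2}, {"dx": 0.104, "dy": -0.01, "dz": 0.236, "yaw": 0.015, "claw": 1}, {"dx": 0.104, "dy": -0.01, "dz": 0.236, "yaw": 0.015, "claw": 1}, {"dx": 0.104, "dy": -0.01, "dz": 0.236, "yaw": 0.015, "claw": 1}, {"dx": 0.104, "dy": -0.01, "dz": 0.236, "yaw": 0.015, "claw": 1}, {"dx": 0.104, "dy": -0.01, "dz": 0.236, "yaw": 0.015, "claw": 1}, {"dx": 0.104, "dy": -0.01, "dz": 0.236, "yaw": 0.015, "claw": 1}]}}

```text
time: 4.25
tool_pos: [0.5533, 0.3734, 0.0651]
tool_rot: [-0.0, 0.89, 0.456, 0.002]
contact_force: [-1.3, -0.2, 6.3]
gripper_width: 0.148
grasp_force: 59.9
```

```bash
python3 - <<'E'
from h import *
s=manip.state();print(s['tool_pos'],np.degrees(ang()),s['gripper_width']*85,s['joint_pos'][5],s['contact_force'],inc([.5533,.3723,.064],np.radians(0.86-90)),.5*53.2/57.3)
E
```

```text
[0.55327774 0.37341545 0.0651237 ] -35.80479867536071 12.561343261081081 1.107136364607119 [-1.26850352 -0.20054479  6.26338828] [-0.0018  0.0013  0.0022  0.6206] 0.46422338568935434
```

{"api": "send_rows", "payload": {"increments": [{"dx": 0, "dy": 0, "dz": 0, "yaw": 0.1, "claw": 1}, {"dx": 0, "dy": 0, "dz": 0, "yaw": 0.2, "claw": 1}, {"dx": 0, "dy": 0, "dz": 0, "yaw": 0.3, "claw": 1}, {"dx": 0, "dy": 0, "dz": 0, "yaw": 0.4, "claw": 1}, {"dx": 0, "dy": 0, "dz": 0, "yaw": 0.5, "claw": 1}, {"dx": 0, "dy": 0, "dz": 0, "yaw": 0.62, "claw": 1}, {"dx": 0, "dy": 0, "dz": 0, "yaw": 0.62, "claw": 1}, {"dx": 0, "dy": 0, "dz": 0, "yaw": 0.62, "claw": 1}, {"dx": 0, "dy": 0, "dz": 0, "yaw": 0.62, "claw": 1}, {"dx": 0, "dy": 0, "dz": 0, "yaw": 0.62, "claw": 1}]}}

```text
time: 5.5
tool_pos: [0.5534, 0.3731, 0.0652]
tool_rot: [-0.001, 1.0, 0.008, 0.002]
contact_force: [-1.0, -1.9, 8.2]
gripper_width: 0.146
grasp_force: 59.9
```

```bash
python3 - <<'E'
from h import *
s=manip.state();print(s['tool_pos'],np.degrees(ang()),s['gripper_width']*85,s['joint_pos'],s['ft_torque'])
E
```

```text
[0.55341615 0.37314777 0.06515163] -89.09419888913975 12.40085628975787 [ 4.82080011e-01  2.93685759e-01  1.63167570e+00 -5.94113221e-04
  1.21203768e+00  2.03727733e+00] [-0.27971462  0.14710245 -0.06038872]
```

{"api": "send_rows", "payload": {"increments": [{"dx": 0, "dy": 0, "dz": 0, "yaw": 0.62, "claw": -0.2}, {"dx": 0, "dy": 0, "dz": 0, "yaw": 0, "claw": -0.2}, {"dx": 0, "dy": 0, "dz": 0, "yaw": 0, "claw": -0.2}, {"dx": 0, "dy": 0, "dz": 0, "yaw": 0, "claw": -0.2}, {"dx": 0, "dy": 0, "dz": -0.1, "yaw": 0, "claw": -0.2}, {"dx": 0, "dy": 0, "dz": -0.25, "yaw": 0, "claw": -0.2}, {"dx": -0.1, "dy": 0, "dz": -0.25, "yaw": 0, "claw": -0.2}, {"dx": -0.1, "dy": 0, "dz": -0.25, "yaw": 0, "claw": -0.2}, {"dx": -0.1, "dy": 0, "dz": -0.25, "yaw": 0, "claw": -0.2}]}}

```text
time: 6.62
tool_pos: [0.5017, 0.3716, 0.1864]
tool_rot: [0.0, 1.0, 0.008, 0.0]
contact_force: [-0.3, -0.1, 0.2]
gripper_width: 0.596
grasp_force: 0.0
```

```bash
python3 - <<'E'
from h import *
im,K,W=grab("wrist");cv2.imwrite("pics/w4.png",im[:,:,::-1]);np.savez("w4.npz",K=K,W=W)
c=proj([.5533,.3723,.084],K,W);print(manip.state()['tool_pos'],np.degrees(ang()),c)
E
```

```text
[0.50194022 0.3714848  0.18598007] -89.14559682764751 [315.98965404 160.80094126]
```

View pics/w4.png

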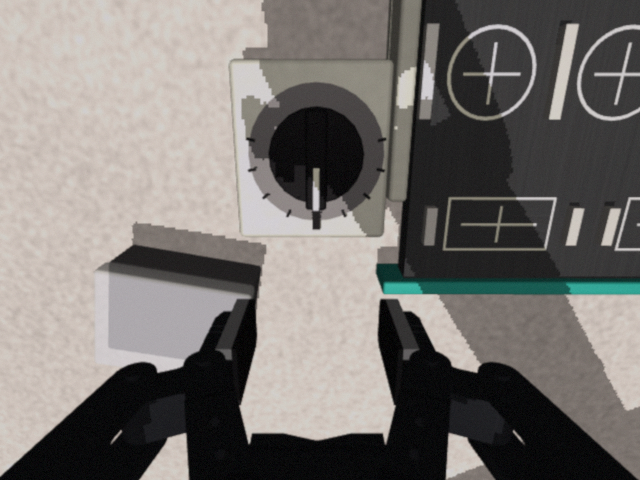

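The pointer is in line with the long index mark, both near column 316. Next I'll go to the sample mat.

{"api": "send_rows", "payload": {"increments": [{"dx": 0.036, "dy": 0.0, "dz": -0.12, "yaw": 0, "claw": -1}, {"dx": 0.036, "dy": 0.9, "dz": -0.35, "yaw": -0.9, "claw": -1}, {"dx": 0.036, "dy": 0.9, "dz": -0.35, "yaw": -0.9, "claw": -1}, {"dx": 0.036, "dy": 0.9, "dz": -0.35, "yaw": -0.9, "claw": -1}, {"dx": 0.036, "dy": 0.9, "dz": -0.35, "yaw": -0.9, "claw": -1}, {"dx": 0.036, "dy": 0.9, "dz": -0.35, "yaw": -0.9, "claw": -1}, {"dx": 0.036, "dy": 0.9, "dz": -0.35, "yaw": -0.9, "claw": -1}, {"dx": 0.036, "dy": 0.9, "dz": -0.35, "yaw": -0.9, "claw": -1}, {"dx": 0.036, "dy": 0.9, "dz": -0.35, "yaw": -0.9, "claw": -1}, {"dx": 0.036, "dy": 0.9, "dz": -0.35, "yaw": -0.9, "claw": -1}]}}

```text
time: 7.92
tool_pos: [0.5275, -0.0817, 0.3621]
tool_rot: [0.0, 0.778, 0.628, -0.0]
contact_force: [0.4, 1.1, 0.0]
gripper_width: 1.001
grasp_force: 0.0
```

{"api": "send_rows", "payload": {"increments": [{"dx": -0.41, "dy": 0.086, "dz": 0, "yaw": -0.13, "claw": -1}, {"dx": -0.41, "dy": 0.086, "dz": 0, "yaw": -0.13, "claw": -1}, {"dx": -0.41, "dy": 0.086, "dz": 0, "yaw": -0.13, "claw": -1}, {"dx": -0.41, "dy": 0.086, "dz": 0, "yaw": -0.13, "claw": -1}, {"dx": -0.41, "dy": 0.086, "dz": 0, "yaw": -0.13, "claw": -1}, {"dx": -0.41, "dy": 0.086, "dz": 0, "yaw": -0.13, "claw": -1}, {"dx": -0.41, "dy": 0.086, "dz": 0, "yaw": -0.13, "claw": -1}]}}

```text
time: 8.8
tool_pos: [0.5277, -0.2859, 0.3621]
tool_rot: [0.0, 0.71, 0.704, 0.0]
contact_force: [0.6, 0.9, 0.2]
gripper_width: 0.999
grasp_force: 0.0
```

```bash
python3 - <<'E'
from h import *
im,K,W=grab("wrist");cv2.imwrite("pics/w5.png",im[:,:,::-1]);np.savez("w5.npz",K=K,W=W)
s=manip.state();print(s['tool_pos'],np.degrees(ang()),s['joint_pos'])
E
```

```text
[ 0.52762864 -0.28599189  0.36210611] -0.46923978178245157 [-6.20763095e-01 -5.05096184e-02  1.50171245e+00  2.25679715e-04
  1.69000654e+00 -6.12546425e-01]
```

View pics/w5.png

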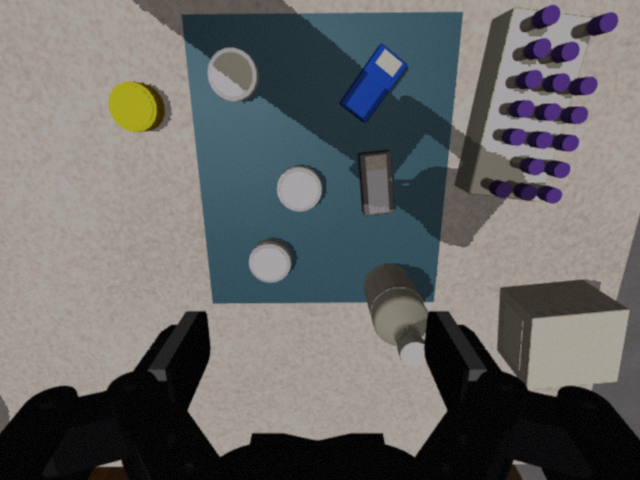

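The dishes are at about (233,74), (299,189) and (270,262), and the carrier is at (377,183). The blue carrier, yellow dish, bottle and rack are all clear of them.

```bash
cat > meas.py <<'E'
from h import *
def fit(im,K,W,uv,z,h,kind):
    u,v=map(int,uv);u0,v0=max(u-h,0),max(v-h,0);r=im[v0:v+h,u0:u+h];hsv=cv2.cvtColor(r,cv2.COLOR_RGB2HSV)
    m=((hsv[...,1]<75)&(hsv[...,2]>40)).astype(np.uint8);m=cv2.morphologyEx(m,cv2.MORPH_OPEN,np.ones((3,3)));m=cv2.morphologyEx(m,cv2.MORPH_CLOSE,np.ones((7,7)))
    cs=cv2.findContours(m,0,1)[0];c=max(cs,key=cv2.contourArea)
    P=(cast(c[:,0]+[u0,v0],z,K,W)[:,:2]*1000).astype(np.float32)
    e=cv2.fitEllipse(P) if kind=='d' else cv2.minAreaRect(P)
    return [np.round(x,1) for x in e]
E
python3 - <<'E'
from meas import *
f=np.load("w5.npz");K,W=f['K'],f['W'];im=cv2.cvtColor(cv2.imread("pics/w5.png"),4)
for n,uv,k in [("dA",(233,74),'d'),("dB",(299,189),'d'),("dC",(270,262),'d'),("car",(377,183),'c')]: print(n,fit(im,K,W,uv,.026,36 if k=='d' else 42,k))
E
```

```text
dA [array([ 430.6, -164.1]), array([58.6, 61.4]), np.float64(71.2)]
dB [array([ 505.2, -299. ]), array([58.7, 60.7]), np.float64(160.7)]
dC [array([ 463.2, -398.5]), array([58.6, 66.3]), np.float64(160.9)]
car [array([ 604.1, -294.8]), array([41.8, 79.3]), np.float64(6.0)]
```

```bash
python3 - <<'E'
from h import *
print(inc([.604,-.295,.006],np.radians(6)))
E
```

```text
[-0.0168  0.1529  0.7122 -0.0753]
```

{"api": "send_rows", "payload": {"increments": [{"dx": -0.017, "dy": 0.153, "dz": 0.1, "yaw": -0.075, "claw": -1}, {"dx": -0.017, "dy": 0.153, "dz": 0.2, "yaw": -0.075, "claw": -1}, {"dx": -0.017, "dy": 0.153, "dz": 0.32, "yaw": -0.075, "claw": -1}, {"dx": -0.017, "dy": 0.153, "dz": 0.44, "yaw": -0.075, "claw": -1}, {"dx": -0.017, "dy": 0.153, "dz": 0.5, "yaw": -0.075, "claw": -1}, {"dx": -0.017, "dy": 0.153, "dz": 0.5, "yaw": -0.075, "claw": -1}, {"dx": -0.017, "dy": 0.153, "dz": 0.5, "yaw": -0.075, "claw": -1}]}}

```text
time: 9.72
tool_pos: [0.605, -0.2969, 0.1143]
tool_rot: [0.002, 0.67, 0.743, 0.0]
contact_force: [0.3, -0.1, 0.6]
gripper_width: 0.999
grasp_force: 0.0
```

```bash
python3 - <<'E'
from meas import *
im,K,W=grab("wrist");cv2.imwrite("pics/w6.png",im[:,:,::-1]);u=proj([.604,-.295,.026],K,W);print(u)
print(fit(im,K,W,u,.026,85,'c'),manip.state()['tool_pos'],np.degrees(ang()))
print(inc([.604,-.295,.006],np.radians(6)))
E
```

```text
[315.38138379 239.75257398]
[array([ 604.5, -293.8]), array([39.9, 79.3]), np.float64(6.0)] [ 0.60537257 -0.29732201  0.11520462] 5.899753475071166
[ 0.0049 -0.0023  0.2184 -0.0012]
```

View pics/w6.png

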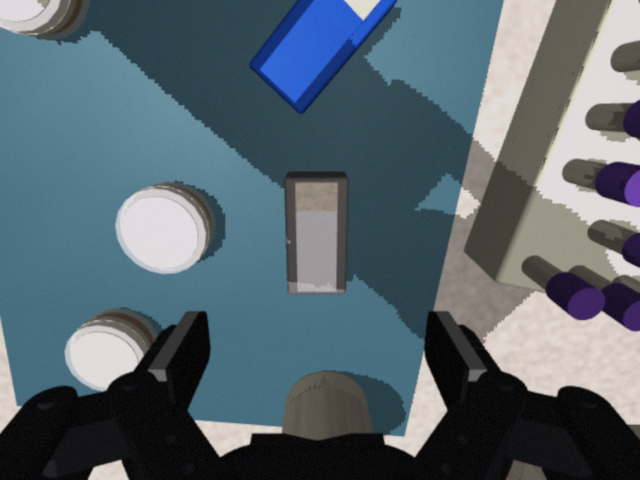

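The carrier lies at (317,233), centred between the fingers, with the bottle well below the tool path. I'll descend and grip it.

{"api": "send_rows", "payload": {"increments": [{"dx": 0.007, "dy": -0.001, "dz": 0.1, "yaw": 0, "claw": -1}, {"dx": 0.007, "dy": -0.001, "dz": 0.18, "yaw": 0, "claw": -1}, {"dx": 0.007, "dy": -0.001, "dz": 0.218, "yaw": 0, "claw": -1}, {"dx": 0.007, "dy": -0.001, "dz": 0.218, "yaw": 0, "claw": -1}, {"dx": 0.007, "dy": -0.001, "dz": 0.218, "yaw": 0, "claw": -1}, {"dx": 0.007, "dy": -0.001, "dz": 0.218, "yaw": 0, "claw": 1}, {"dx": 0.007, "dy": -0.001, "dz": 0.218, "yaw": 0, "claw": 1}, {"dx": 0.007, "dy": -0.001, "dz": 0.218, "yaw": 0, "claw": 1}, {"dx": 0.007, "dy": -0.001, "dz": 0.218, "yaw": 0, "claw": 1}, {"dx": 0.007, "dy": -0.001, "dz": 0.218, "yaw": 0, "claw": 1}, {"dx": 0.007, "dy": -0.001, "dz": 0.15, "yaw": 0, "claw": 1}, {"dx": 0.007, "dy": -0.001, "dz": 0.05, "yaw": 0, "claw": 1}, {"dx": 0.007, "dy": -0.001, "dz": -0.05, "yaw": 0, "claw": 1}, {"dx": 0.007, "dy": -0.001, "dz": -0.05, "yaw": 0, "claw": 1}]}}

```text
time: 11.52
tool_pos: [0.6053, -0.2948, 0.1423]
tool_rot: [0.005, 0.67, 0.742, 0.001]
contact_force: [0.6, -0.8, -1.4]
gripper_width: 0.455
grasp_force: 62.9
```

```bash
python3 - <<'E'
from h import *
im,K,W=grab("wrist");cv2.imwrite("pics/w7.png",im[:,:,::-1])
s=manip.state();print(s['tool_pos'],np.degrees(ang()),s['gripper_width']*85,s['grasp_force'])
a=0.0149;print(inc([.5026,.086,.16],a))
E
```

```text
[ 0.60360639 -0.29378614  0.1387734 ] 5.870897516446671 38.272849115515804 62.87081480026245
[ 0.7763 -0.1233 -0.0425  0.0584]
```

{"api": "send_rows", "payload": {"increments": [{"dx": 0.0, "dy": 0, "dz": -0.04, "yaw": 0.01, "claw": 1}, {"dx": 0.1, "dy": -0.015, "dz": -0.04, "yaw": 0.02, "claw": 1}, {"dx": 0.2, "dy": -0.03, "dz": -0.04, "yaw": 0.03, "claw": 1}, {"dx": 0.3, "dy": -0.045, "dz": -0.04, "yaw": 0.04, "claw": 1}, {"dx": 0.4, "dy": -0.06, "dz": -0.04, "yaw": 0.05, "claw": 1}, {"dx": 0.5, "dy": -0.08, "dz": -0.04, "yaw": 0.058, "claw": 1}, {"dx": 0.6, "dy": -0.1, "dz": -0.04, "yaw": 0.058, "claw": 1}, {"dx": 0.7, "dy": -0.12, "dz": -0.04, "yaw": 0.058, "claw": 1}, {"dx": 0.776, "dy": -0.123, "dz": -0.04, "yaw": 0.058, "claw": 1}, {"dx": 0.776, "dy": -0.123, "dz": -0.04, "yaw": 0.058, "claw": 1}, {"dx": 0.776, "dy": -0.123, "dz": -0.04, "yaw": 0.058, "claw": 1}, {"dx": 0.776, "dy": -0.123, "dz": -0.04, "yaw": 0.058, "claw": 1}]}}

```text
time: 13.08
tool_pos: [0.5019, 0.0855, 0.1565]
tool_rot: [-0.0, 0.702, 0.712, -0.0]
contact_force: [-0.2, 0.0, -1.8]
gripper_width: 0.458
grasp_force: 62.8
```

```bash
python3 - <<'E'
from h import *
im,K,W=grab("wrist");cv2.imwrite("pics/w8.png",im[:,:,::-1])
s=manip.state();print(s['tool_pos'],np.degrees(ang()),s['gripper_width']*85,s['grasp_force'])
print(inc([.5026,.086,.048],.0149))
E
```

```text
[0.50201134 0.08544604 0.15654658] 0.789966055036611 38.56669049214617 62.78826355934143
[ 0.0011  0.0012  0.2171 -0.0007]
```

View pics/w8.png

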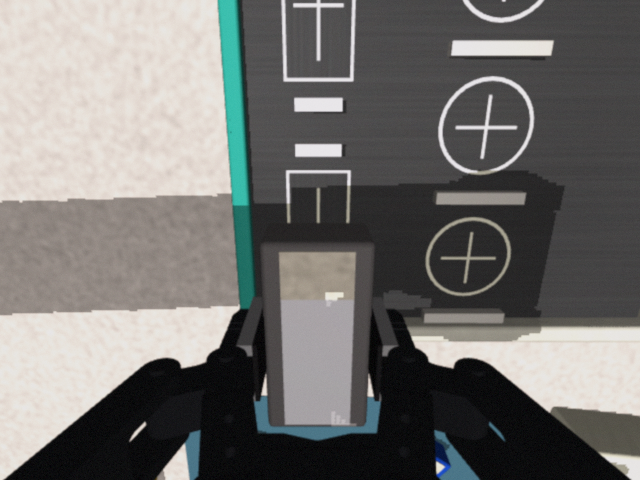

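The carrier is held square between the pads, top rows 243–425, about 1.4 mm toward tool −x. Bay 1's rectangle lies just beyond it.

{"api": "send_rows", "payload": {"increments": [{"dx": 0.004, "dy": 0.001, "dz": 0.06, "yaw": 0, "claw": 1}, {"dx": 0.004, "dy": 0.001, "dz": 0.12, "yaw": 0, "claw": 1}, {"dx": 0.004, "dy": 0.001, "dz": 0.17, "yaw": 0, "claw": 1}, {"dx": 0.004, "dy": 0.001, "dz": 0.2, "yaw": 0, "claw": 1}, {"dx": 0.004, "dy": 0.001, "dz": 0.214, "yaw": 0, "claw": 1}, {"dx": 0.004, "dy": 0.001, "dz": 0.218, "yaw": 0, "claw": 1}, {"dx": 0.004, "dy": 0.001, "dz": 0.218, "yaw": 0, "claw": 1}, {"dx": 0.004, "dy": 0.001, "dz": 0.218, "yaw": 0, "claw": 1}]}}

```text
time: 14.12
tool_pos: [0.5031, 0.0885, 0.0487]
tool_rot: [0.001, 0.702, 0.713, 0.001]
contact_force: [-0.1, -0.2, -0.9]
gripper_width: 0.451
grasp_force: 62.8
```

```bash
python3 - <<'E'
from h import *
s=manip.state();print(s['tool_pos'],np.degrees(ang()),s['gripper_width']*85,s['contact_force'])
print(inc([.5026,.0874,.046],.0149))
E
```

```text
[0.50309691 0.08849847 0.04873316] 0.8947000284190351 38.31296996736146 [-0.05944253 -0.21369225 -0.94027584]
[-0.0022 -0.001   0.0055  0.0005]
```

{"api": "send_rows", "payload": {"increments": [{"dx": -0.002, "dy": -0.001, "dz": 0.003, "yaw": 0, "claw": 1}, {"dx": -0.002, "dy": -0.001, "dz": 0.006, "yaw": 0, "claw": 1}, {"dx": -0.002, "dy": -0.001, "dz": 0.006, "yaw": 0, "claw": 1}, {"dx": -0.002, "dy": -0.001, "dz": 0.006, "yaw": 0, "claw": 1}]}}

```text
time: 14.62
tool_pos: [0.5019, 0.0875, 0.0448]
tool_rot: [-0.0, 0.702, 0.713, -0.0]
contact_force: [-0.3, -0.1, -1.5]
gripper_width: 0.452
grasp_force: 62.8
```

{"api": "send_rows", "payload": {"increments": [{"dx": 0, "dy": 0, "dz": 0, "yaw": 0, "claw": -0.2}, {"dx": 0, "dy": 0, "dz": 0, "yaw": 0, "claw": -0.2}, {"dx": 0, "dy": 0, "dz": 0, "yaw": 0, "claw": -0.2}, {"dx": 0, "dy": 0, "dz": 0, "yaw": 0, "claw": -0.2}, {"dx": 0, "dy": 0, "dz": -0.06, "yaw": 0, "claw": -0.2}, {"dx": 0, "dy": 0, "dz": -0.16, "yaw": 0, "claw": -0.2}, {"dx": -0.16, "dy": 0, "dz": -0.27, "yaw": 0, "claw": -1}, {"dx": -0.16, "dy": 0, "dz": -0.27, "yaw": 0, "claw": -1}, {"dx": -0.16, "dy": 0, "dz": -0.27, "yaw": 0, "claw": -1}, {"dx": -0.16, "dy": 0, "dz": -0.27, "yaw": 0, "claw": -1}]}}

```text
time: 15.88
tool_pos: [0.5026, 0.0079, 0.1788]
tool_rot: [-0.001, 0.702, 0.713, -0.0]
contact_force: [0.1, 0.6, -0.7]
gripper_width: 0.998
grasp_force: 0.0
```

```bash
cat >> meas.py <<'E'
def checkc(im,K,W,P,h):
    """carrier on plate: grey/bright top, returns minAreaRect at z=.066 from its bright rim"""
    u,v=map(int,proj([*P,.066],K,W));return u,v
E
python3 - <<'E'
from meas import *
im,K,W=grab("wrist");np.savez("w9.npz",K=K,W=W);cv2.imwrite("pics/w9.png",im[:,:,::-1])
print(manip.state()['tool_pos'],proj([.5026,.086,.066],K,W))
u,v=proj([.5026,.086,.066],K,W).astype(int);cv2.imwrite("pics/w9c.png",cv2.resize(im[v-110:v+110,u-100:u+190,::-1],None,fx=2.5,fy=2.5));print(u,v)
E
```

```text
[0.50235256 0.00823155 0.17838218] [319.08928712 116.43381614]
319 116
```

View pics/w9c.png

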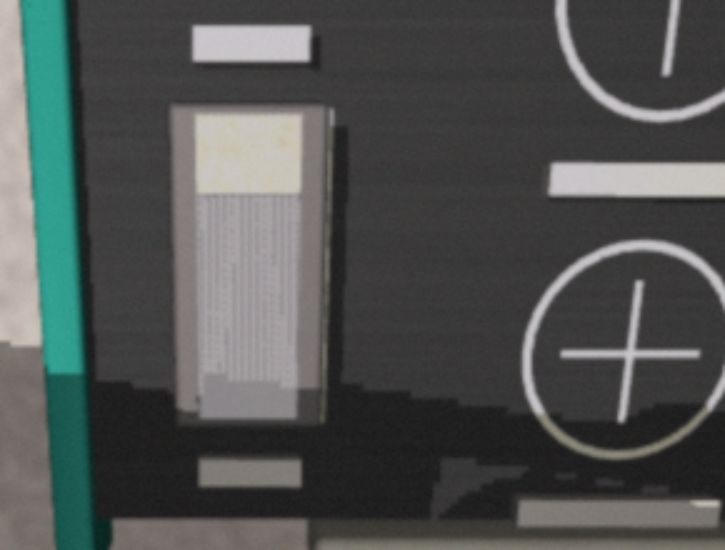

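The carrier lies square in bay 1. Its top corners in the crop are about (172,105), (325,105), (324,422) and (176,425).

```bash
python3 - <<'E'
from meas import *
f=np.load("w9.npz");K,W=f['K'],f['W']
c=np.array([(172,105),(325,105),(324,422),(176,425)])/2.5+[219,6]
P=cast(c,.066,K,W)[:,:2];print(P.round(4),P.mean(0),np.degrees(np.arctan2(*(P[0]-P[3])[::-1]))-90,np.degrees(np.arctan2(*(P[1]-P[2])[::-1]))-90)
S=np.array([(192,43),(312,43),(199,472),(302,472)])/2.5+[219,6];Q=cast(S,.048,K,W)[:,:2];print(Q.round(4),Q.mean(0))
im=grab("top");
for n,p in [("A",(.4306,-.1641)),("B",(.5052,-.3)),("C",(.463,-.402))]:
    print(n,fit(*im,proj([*p,.026],im[1],im[2]),.026,16,'d'))
print(inc([.5052,-.30,.10],.0149))
E
```

```text
[[0.4827 0.1256]
 [0.5202 0.1262]
 [0.5233 0.0487]
 [0.4832 0.0472]] [0.50233561 0.08690579] 0.33164524048382304 2.3007854568252384
[[0.4867 0.1426]
 [0.5175 0.1431]
 [0.4886 0.0304]
 [0.519  0.0309]] [0.5029371  0.08676823]
A [array([ 426.6, -165.1]), array([69.1, 70.9]), np.float64(48.8)]
B [array([ 501.8, -301.9]), array([68.5, 71.8]), np.float64(8.3)]
C [array([ 459.7, -402.7]), array([68.2, 73.2]), np.float64(6.1)]
[-0.6167 -0.0043  0.1564  0.0011]
```

{"api": "send_rows", "payload": {"increments": [{"dx": -0.1, "dy": -0.05, "dz": 0.0, "yaw": 0, "claw": -1}, {"dx": -0.342, "dy": -0.149, "dz": 0.05, "yaw": 0, "claw": -1}, {"dx": -0.342, "dy": -0.149, "dz": 0.136, "yaw": 0, "claw": -1}, {"dx": -0.342, "dy": -0.149, "dz": 0.136, "yaw": 0, "claw": -1}, {"dx": -0.342, "dy": -0.149, "dz": 0.136, "yaw": 0, "claw": -1}, {"dx": -0.342, "dy": -0.149, "dz": 0.136, "yaw": 0, "claw": -1}, {"dx": -0.342, "dy": -0.149, "dz": 0.136, "yaw": 0, "claw": -1}]}}

```text
time: 16.85
tool_pos: [0.4323, -0.164, 0.1128]
tool_rot: [0.001, 0.701, 0.713, 0.0]
contact_force: [0.5, -0.7, 0.2]
gripper_width: 0.998
grasp_force: 0.0
```

```bash
cat >> meas.py <<'E'
def dish(P,z=.026,zt=.006,a=.0149):
    im,K,W=grab("wrist");u,v=proj([*P,z],K,W)
    g=cv2.cvtColor(im,6);u0,v0=int(max(u-75,0)),int(max(v-75,0));r=im[v0:v0+150,u0:u0+150];hsv=cv2.cvtColor(r,cv2.COLOR_RGB2HSV)
    m=((hsv[...,1]<60)&(hsv[...,2]>90)).astype(np.uint8);m=cv2.morphologyEx(m,cv2.MORPH_CLOSE,np.ones((9,9)));m=cv2.morphologyEx(m,cv2.MORPH_OPEN,np.ones((9,9)))
    c=max(cv2.findContours(m,0,1)[0],key=cv2.contourArea);Q=(cast(c[:,0]+[u0,v0],z,K,W)[:,:2]*1000).astype(np.float32)
    e=cv2.fitEllipse(Q);print([np.round(k,1) for k in e],cv2.minEnclosingCircle(Q),manip.state()['tool_pos'],(u,v))
    C=np.array(e[0])/1000;print("inc",inc([*C,zt],a));return im,(u0,v0),C
E
python3 - <<'E'
from meas import *
im,o,C=dish((.4306,-.1641));cv2.imwrite("pics/w10.png",im[:,:,::-1])
E
```

```text
[array([ 429.3, -162.6]), array([57.5, 59.2]), np.float64(7.4)] ((428.93060302734375, -162.57493591308594), 30.077686309814453) [ 0.43228555 -0.16407631  0.11280702] (np.float64(313.94238776608137), np.float64(243.73324925914432))
inc [ 0.0031 -0.006   0.2136  0.0016]
```

View pics/w10.png

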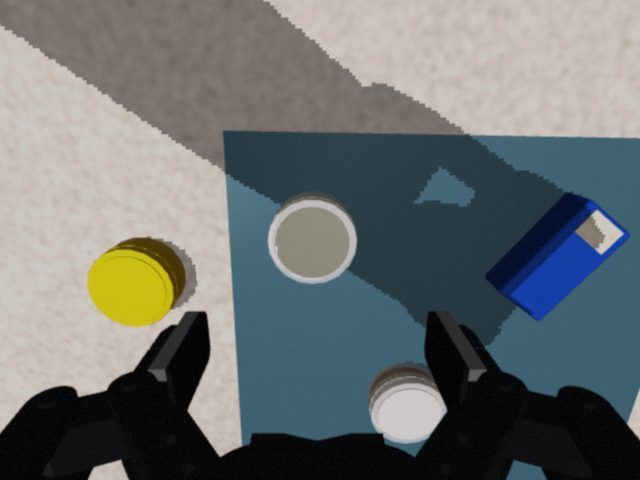

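The dish lid is centred at (312,241) between the fingers, and its neighbours are clear. I'll grip and lift it.

{"api": "send_rows", "payload": {"increments": [{"dx": 0.003, "dy": -0.006, "dz": 0.1, "yaw": 0, "claw": -1}, {"dx": 0.003, "dy": -0.006, "dz": 0.18, "yaw": 0, "claw": -1}, {"dx": 0.003, "dy": -0.006, "dz": 0.213, "yaw": 0, "claw": -1}, {"dx": 0.003, "dy": -0.006, "dz": 0.213, "yaw": 0, "claw": -1}, {"dx": 0.003, "dy": -0.006, "dz": 0.213, "yaw": 0, "claw": -1}, {"dx": 0.003, "dy": -0.006, "dz": 0.213, "yaw": 0, "claw": 1}, {"dx": 0.003, "dy": -0.006, "dz": 0.213, "yaw": 0, "claw": 1}, {"dx": 0.003, "dy": -0.006, "dz": 0.213, "yaw": 0, "claw": 1}, {"dx": 0.003, "dy": -0.006, "dz": 0.213, "yaw": 0, "claw": 1}, {"dx": 0.003, "dy": -0.006, "dz": 0.15, "yaw": 0, "claw": 1}, {"dx": 0.003, "dy": -0.006, "dz": 0.05, "yaw": 0, "claw": 1}, {"dx": 0.003, "dy": -0.006, "dz": -0.06, "yaw": 0, "claw": 1}, {"dx": 0.003, "dy": -0.006, "dz": -0.06, "yaw": 0, "claw": 1}, {"dx": 0.003, "dy": -0.006, "dz": -0.06, "yaw": 0, "claw": 1}]}}

```text
time: 18.65
tool_pos: [0.428, -0.1631, 0.1415]
tool_rot: [-0.0, 0.702, 0.713, -0.0]
contact_force: [0.2, -0.0, -0.7]
gripper_width: 0.657
grasp_force: 63.8
```

```bash
cat > held.py <<'E'
from meas import *
import sys
def held(tip=.0):
    """centre of the held dish's lid in tool coordinates (lid plane 20 mm behind TCP)"""
    im=manip.grab_frame("wrist");p=manip.camera_params("wrist");K,W=p['camera_matrix'],p['tool_from_camera']
    hsv=cv2.cvtColor(im,cv2.COLOR_RGB2HSV)
    m=((hsv[...,1]<60)&(hsv[...,2]>90)).astype(np.uint8);q=proj([0,0,-.020],K,W);k=np.zeros_like(m);cv2.circle(k,tuple(int(x) for x in q),80,1,-1);m&=k
    m=cv2.morphologyEx(m,cv2.MORPH_OPEN,np.ones((9,9)));c=max(cv2.findContours(m,0,1)[0],key=cv2.contourArea)
    Q=(cast(c[:,0],-.020,K,W)[:,:2]*1000).astype(np.float32);e=cv2.fitEllipse(Q)
    s=manip.state();print("held",[np.round(x,1) for x in e],cv2.minEnclosingCircle(Q),s['gripper_width']*85,s['tool_pos'],np.degrees(ang()));return im
E
python3 - <<'E'
from held import *
im=held();cv2.imwrite("pics/w11.png",im[:,:,::-1]);print(inc([.6133,.0652,.12],.0149))
E
```

```text
held [array([1.3, 0.2]), array([56.2, 60.8]), np.float64(55.9)] ((1.1451009511947632, 2.5562031269073486), 32.23340606689453) 55.45560395259616 [ 0.42740713 -0.16275702  0.140423  ] 0.884793840055706
[4.501e-01 3.788e-01 4.080e-02 4.000e-04]
```

{"api": "send_rows", "payload": {"increments": [{"dx": 0.08, "dy": 0.07, "dz": 0.0, "yaw": 0, "claw": 1}, {"dx": 0.16, "dy": 0.14, "dz": 0.0, "yaw": 0, "claw": 1}, {"dx": 0.24, "dy": 0.21, "dz": 0.0, "yaw": 0, "claw": 1}, {"dx": 0.32, "dy": 0.28, "dz": 0.0, "yaw": 0, "claw": 1}, {"dx": 0.4, "dy": 0.34, "dz": 0.0, "yaw": 0, "claw": 1}, {"dx": 0.45, "dy": 0.378, "dz": 0.04, "yaw": 0, "claw": 1}, {"dx": 0.45, "dy": 0.378, "dz": 0.04, "yaw": 0, "claw": 1}, {"dx": 0.45, "dy": 0.378, "dz": 0.04, "yaw": 0, "claw": 1}, {"dx": 0.45, "dy": 0.378, "dz": 0.04, "yaw": 0, "claw": 1}]}}

```text
time: 19.82
tool_pos: [0.6134, 0.0638, 0.1219]
tool_rot: [0.0, 0.702, 0.712, -0.0]
contact_force: [0.7, -0.7, -0.2]
gripper_width: 0.652
grasp_force: 63.9
```

```bash
python3 - <<'E'
from held import *
im=held();cv2.imwrite("pics/w12.png",im[:,:,::-1]);print(inc([.6133,.0652,.046],.0149))
E
```

```text
held [array([-0.9, -0.2]), array([58.6, 67.2]), np.float64(90.8)] ((-1.4751783609390259, -0.37385162711143494), 34.3120002746582) 55.64663339729214 [0.61356571 0.0637418  0.12219442] 0.8161023360492441
[ 0.0029 -0.0005  0.1524 -0.0004]
```

View pics/w12.png

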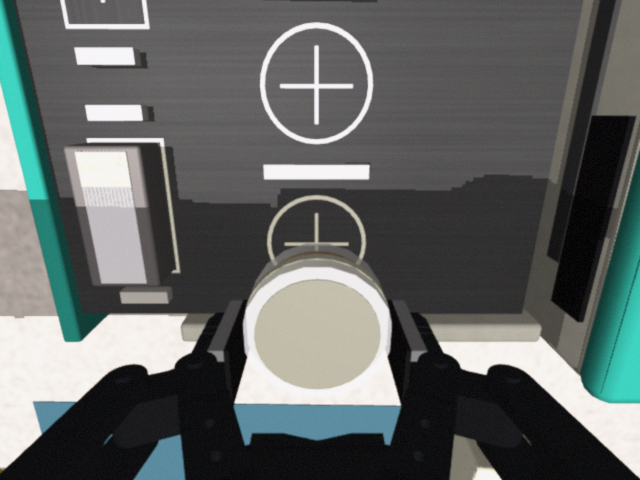

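The held dish is level, with its inner lid disc at rows 279–389, about 0.9 mm toward tool +x. I'll lower it into bay 1, release, and back off.

{"api": "send_rows", "payload": {"increments": [{"dx": 0.001, "dy": 0, "dz": 0.05, "yaw": 0, "claw": 1}, {"dx": 0.001, "dy": 0, "dz": 0.1, "yaw": 0, "claw": 1}, {"dx": 0.001, "dy": 0, "dz": 0.135, "yaw": 0, "claw": 1}, {"dx": 0.001, "dy": 0, "dz": 0.148, "yaw": 0, "claw": 1}, {"dx": 0.001, "dy": 0, "dz": 0.152, "yaw": 0, "claw": 1}, {"dx": 0.001, "dy": 0, "dz": 0.152, "yaw": 0, "claw": 1}, {"dx": 0.001, "dy": 0, "dz": 0.152, "yaw": 0, "claw": 1}, {"dx": 0.001, "dy": 0, "dz": 0.152, "yaw": 0, "claw": 1}]}}

```text
time: 20.88
tool_pos: [0.6146, 0.0649, 0.0472]
tool_rot: [0.001, 0.702, 0.713, 0.0]
contact_force: [-1.9, -2.4, 6.1]
gripper_width: 0.655
grasp_force: 64.2
```

```bash
python3 - <<'E'
from h import *
s=manip.state();print(s['tool_pos'],s['contact_force'],inc([.6133,.0643,.045],.0149))
E
```

```text
[0.61462347 0.06491647 0.04724345] [-1.85852183 -2.36624933  6.05487059] [-0.0012 -0.0027  0.0045  0.0004]
```

{"api": "send_rows", "payload": {"increments": [{"dx": -0.001, "dy": -0.002, "dz": 0, "yaw": 0, "claw": 1}, {"dx": -0.001, "dy": -0.002, "dz": 0, "yaw": 0, "claw": 1}, {"dx": -0.001, "dy": -0.002, "dz": 0, "yaw": 0, "claw": -0.8}, {"dx": -0.001, "dy": -0.002, "dz": 0, "yaw": 0, "claw": -0.8}, {"dx": -0.001, "dy": -0.002, "dz": 0, "yaw": 0, "claw": -0.8}, {"dx": 0, "dy": 0, "dz": -0.06, "yaw": 0, "claw": -0.8}, {"dx": 0, "dy": 0, "dz": -0.16, "yaw": 0, "claw": -1}, {"dx": -0.14, "dy": 0, "dz": -0.22, "yaw": 0, "claw": -1}, {"dx": -0.14, "dy": 0, "dz": -0.22, "yaw": 0, "claw": -1}, {"dx": -0.14, "dy": 0, "dz": -0.22, "yaw": 0, "claw": -1}, {"dx": -0.14, "dy": 0, "dz": -0.22, "yaw": 0, "claw": -1}]}}

```text
time: 22.25
tool_pos: [0.6138, -0.0039, 0.1539]
tool_rot: [-0.001, 0.701, 0.713, -0.001]
contact_force: [-0.4, -0.3, -1.2]
gripper_width: 1.002
grasp_force: 0.0
```

```bash
python3 - <<'E'
from held import *
im,o,C=dish((.6133,.0652),z=.066);cv2.imwrite("pics/w13.png",im[:,:,::-1])
print(inc([.5052,-.30,.115],.0149))
E
```

```text
[array([613.7,  66. ]), array([57.4, 59. ]), np.float64(9.7)] ((613.8260498046875, 66.15257263183594), 29.752439498901367) [ 0.61383829 -0.00369601  0.15395001] (np.float64(318.49046172668034), np.float64(133.10134679919028))
inc [0.1394 0.002  0.2959 0.0011]
[-0.5889 -0.227   0.0779  0.0011]
```

{"api": "send_rows", "payload": {"increments": [{"dx": -0.1, "dy": -0.04, "dz": 0, "yaw": 0, "claw": -1}, {"dx": -0.589, "dy": -0.227, "dz": 0.03, "yaw": 0, "claw": -1}, {"dx": -0.589, "dy": -0.227, "dz": 0.078, "yaw": 0, "claw": -1}, {"dx": -0.589, "dy": -0.227, "dz": 0.078, "yaw": 0, "claw": -1}, {"dx": -0.589, "dy": -0.227, "dz": 0.078, "yaw": 0, "claw": -1}, {"dx": -0.589, "dy": -0.227, "dz": 0.078, "yaw": 0, "claw": -1}, {"dx": -0.589, "dy": -0.227, "dz": 0.078, "yaw": 0, "claw": -1}, {"dx": -0.589, "dy": -0.227, "dz": 0.078, "yaw": 0, "claw": -1}]}}

```text
time: 23.3
tool_pos: [0.5067, -0.2995, 0.1167]
tool_rot: [-0.0, 0.701, 0.713, 0.0]
contact_force: [0.8, -0.1, 0.2]
gripper_width: 1.003
grasp_force: 0.0
```

```bash
python3 - <<'E'
from held import *
im,o,C=dish((.5052,-.30))
E
```

```text
[array([ 504.5, -298.9]), array([57.4, 60.4]), np.float64(13.3)] ((503.8656921386719, -298.346435546875), 31.198556900024414) [ 0.5067702  -0.29941043  0.1169319 ] (np.float64(314.59997388571344), np.float64(242.527788883789))
inc [ 0.0012 -0.0045  0.2219  0.002 ]
```

{"api": "send_rows", "payload": {"increments": [{"dx": 0.001, "dy": -0.005, "dz": 0.1, "yaw": 0, "claw": -1}, {"dx": 0.001, "dy": -0.005, "dz": 0.18, "yaw": 0, "claw": -1}, {"dx": 0.001, "dy": -0.005, "dz": 0.222, "yaw": 0, "claw": -1}, {"dx": 0.001, "dy": -0.005, "dz": 0.222, "yaw": 0, "claw": -1}, {"dx": 0.001, "dy": -0.005, "dz": 0.222, "yaw": 0, "claw": -1}, {"dx": 0.001, "dy": -0.005, "dz": 0.222, "yaw": 0, "claw": 1}, {"dx": 0.001, "dy": -0.005, "dz": 0.222, "yaw": 0, "claw": 1}, {"dx": 0.001, "dy": -0.005, "dz": 0.222, "yaw": 0, "claw": 1}, {"dx": 0.001, "dy": -0.005, "dz": 0.222, "yaw": 0, "claw": 1}, {"dx": 0.001, "dy": -0.005, "dz": 0.16, "yaw": 0, "claw": 1}, {"dx": 0.001, "dy": -0.005, "dz": 0.06, "yaw": 0, "claw": 1}, {"dx": 0.001, "dy": -0.005, "dz": -0.05, "yaw": 0, "claw": 1}, {"dx": 0.001, "dy": -0.005, "dz": -0.05, "yaw": 0, "claw": 1}, {"dx": 0.001, "dy": -0.005, "dz": -0.05, "yaw": 0, "claw": 1}]}}

```text
time: 25.1
tool_pos: [0.5031, -0.3004, 0.1415]
tool_rot: [-0.0, 0.702, 0.713, -0.0]
contact_force: [0.5, 0.5, -1.8]
gripper_width: 0.654
grasp_force: 63.7
```

```bash
python3 - <<'E'
from held import *
held();print(inc([.612,.1578,.13],.0149))
E
```

```text
held [array([ 2.9, -0.7]), array([56.7, 59.8]), np.float64(116.5)] ((2.080385208129883, -2.754474401473999), 31.50795555114746) 55.21220215800759 [ 0.50248049 -0.2999243   0.14015872] 0.8836038497314747
[9.120e-01 2.331e-01 2.030e-02 3.000e-04]
```

{"api": "send_rows", "payload": {"increments": [{"dx": 0.09, "dy": 0.02, "dz": 0.0, "yaw": 0, "claw": 1}, {"dx": 0.18, "dy": 0.04, "dz": 0.0, "yaw": 0, "claw": 1}, {"dx": 0.28, "dy": 0.07, "dz": 0.0, "yaw": 0, "claw": 1}, {"dx": 0.38, "dy": 0.1, "dz": 0.0, "yaw": 0, "claw": 1}, {"dx": 0.48, "dy": 0.12, "dz": 0.0, "yaw": 0, "claw": 1}, {"dx": 0.58, "dy": 0.15, "dz": 0.0, "yaw": 0, "claw": 1}, {"dx": 0.68, "dy": 0.18, "dz": 0.0, "yaw": 0, "claw": 1}, {"dx": 0.78, "dy": 0.2, "dz": 0.0, "yaw": 0, "claw": 1}, {"dx": 0.86, "dy": 0.22, "dz": 0.0, "yaw": 0, "claw": 1}, {"dx": 0.912, "dy": 0.233, "dz": 0.02, "yaw": 0, "claw": 1}, {"dx": 0.912, "dy": 0.233, "dz": 0.02, "yaw": 0, "claw": 1}, {"dx": 0.912, "dy": 0.233, "dz": 0.02, "yaw": 0, "claw": 1}, {"dx": 0.912, "dy": 0.233, "dz": 0.02, "yaw": 0, "claw": 1}]}}

```text
time: 26.78
tool_pos: [0.6126, 0.1561, 0.1315]
tool_rot: [-0.0, 0.702, 0.712, -0.0]
contact_force: [-0.7, -0.2, -0.5]
gripper_width: 0.652
grasp_force: 63.7
```

```bash
python3 - <<'E'
from held import *
im=held();cv2.imwrite("pics/w14.png",im[:,:,::-1]);print(inc([.612,.1578,.0465],.0149))
# inner disc rows along centre column
g=cv2.cvtColor(im,6)[:,318];print(g[250:410:3])
E
```

```text
held [array([-0.9, -0.1]), array([54.9, 70.1]), np.float64(89.7)] ((-2.326421022415161, -0.3758789896965027), 35.157066345214844) 55.238813964197625 [0.6127846  0.15614526 0.13177837] 0.8105971523895785
[ 0.0033 -0.0015  0.1706 -0.0005]
[ 74 100 153 134 133 235 238 238 238 173 189 187 189 189 187 188 188 188
 190 188 187 187 189 189 188 186 184 184 186 187 187 187 186 187 185 185
 186 184 184 187 186 186 184 184 184 189 238 244 246 246 246 246 246 246]
```

{"api": "send_rows", "payload": {"increments": [{"dx": -0.002, "dy": -0.003, "dz": 0.05, "yaw": 0, "claw": 1}, {"dx": -0.002, "dy": -0.003, "dz": 0.1, "yaw": 0, "claw": 1}, {"dx": -0.002, "dy": -0.003, "dz": 0.145, "yaw": 0, "claw": 1}, {"dx": -0.002, "dy": -0.003, "dz": 0.165, "yaw": 0, "claw": 1}, {"dx": -0.002, "dy": -0.003, "dz": 0.17, "yaw": 0, "claw": 1}, {"dx": -0.002, "dy": -0.003, "dz": 0.17, "yaw": 0, "claw": 1}, {"dx": -0.002, "dy": -0.003, "dz": 0.17, "yaw": 0, "claw": 1}, {"dx": -0.002, "dy": -0.003, "dz": 0.17, "yaw": 0, "claw": 1}]}}

```text
time: 27.82
tool_pos: [0.6123, 0.1559, 0.0481]
tool_rot: [0.001, 0.702, 0.713, 0.001]
contact_force: [-1.4, -1.9, 5.4]
gripper_width: 0.649
grasp_force: 63.8
```

```bash
python3 - <<'E'
from h import *
s=manip.state();print(s['tool_pos'],s['contact_force'],s['gripper_width']*85,inc([.612,.156,.045],.0149))
E
```

```text
[0.61227134 0.15589424 0.04807978] [-1.41031237 -1.92377702  5.36946526] 55.2014660723773 [ 0.0002 -0.0005  0.0062  0.0004]
```

{"api": "send_rows", "payload": {"increments": [{"dx": 0, "dy": 0, "dz": 0, "yaw": 0, "claw": -0.8}, {"dx": 0, "dy": 0, "dz": 0, "yaw": 0, "claw": -0.8}, {"dx": 0, "dy": 0, "dz": 0, "yaw": 0, "claw": -0.8}, {"dx": 0, "dy": 0, "dz": -0.06, "yaw": 0, "claw": -0.8}, {"dx": 0, "dy": 0, "dz": -0.16, "yaw": 0, "claw": -1}, {"dx": -0.14, "dy": 0, "dz": -0.22, "yaw": 0, "claw": -1}, {"dx": -0.14, "dy": 0, "dz": -0.22, "yaw": 0, "claw": -1}, {"dx": -0.14, "dy": 0, "dz": -0.22, "yaw": 0, "claw": -1}, {"dx": -0.14, "dy": 0, "dz": -0.22, "yaw": 0, "claw": -1}]}}

```text
time: 28.95
tool_pos: [0.6115, 0.087, 0.1551]
tool_rot: [-0.001, 0.701, 0.713, -0.001]
contact_force: [0.5, -0.9, -0.8]
gripper_width: 0.997
grasp_force: 0.0
```

```bash
python3 - <<'E'
from held import *
im,o,C=dish((.612,.1578),z=.066)
t=grab("top");print(fit(*t,proj([.463,-.402,.026],t[1],t[2]),.026,16,'d'))
print(inc([.46,-.25,.16],.0149))
E
```

```text
[array([601.5, 163.8]), array([78.5, 80.5]), np.float64(109.6)] ((597.8226318359375, 163.019287109375), 47.83964538574219) [0.61146595 0.08710515 0.15502519] (np.float64(320.1700014872233), np.float64(129.86671758949706))
inc [ 0.1537 -0.0175  0.2981  0.001 ]
[array([ 459.5, -402.5]), array([68.4, 72.4]), np.float64(179.4)]
[-0.6691 -0.3143 -0.0097  0.0012]
```

```bash
cat > onp.py <<'E'
from h import *
def ondish(P,im,K,W,rad=.034):
    """inner-lid/outer contour of a dish on the plate near P, lid plane z=.066"""
    q=np.array([proj([P[0]+rad*np.cos(t),P[1]+rad*np.sin(t),.066],K,W) for t in np.linspace(0,6.28,40)]).astype(np.int32)
    hsv=cv2.cvtColor(im,cv2.COLOR_RGB2HSV);m=((hsv[...,1]<60)&(hsv[...,2]>90)).astype(np.uint8);k=np.zeros_like(m);cv2.fillConvexPoly(k,q,1);m&=k
    m=cv2.morphologyEx(m,cv2.MORPH_OPEN,np.ones((13,13)));c=max(cv2.findContours(m,0,1)[0],key=cv2.contourArea)
    Q=(cast(c[:,0],.066,K,W)[:,:2]*1000).astype(np.float32);return [np.round(x,1) for x in cv2.fitEllipse(Q)]
if __name__=="__main__":
    f=grab("wrist");cv2.imwrite("pics/w15.png",f[0][:,:,::-1])
    print(ondish((.612,.1578),*f),ondish((.612,.1578),*f,rad=.031))
E
python3 onp.py
```

```text
[array([612. , 158.3]), array([58.4, 60.2]), np.float64(164.1)] [array([612. , 158.2]), array([58.4, 60.2]), np.float64(161.9)]
```

{"api": "send_rows", "payload": {"increments": [{"dx": -0.1, "dy": -0.03, "dz": 0, "yaw": 0, "claw": -1}, {"dx": -0.95, "dy": -0.314, "dz": 0, "yaw": 0, "claw": -1}, {"dx": -0.95, "dy": -0.314, "dz": 0, "yaw": 0, "claw": -1}, {"dx": -0.95, "dy": -0.314, "dz": 0, "yaw": 0, "claw": -1}, {"dx": -0.95, "dy": -0.314, "dz": 0, "yaw": 0, "claw": -1}, {"dx": -0.95, "dy": -0.314, "dz": 0.05, "yaw": 0, "claw": -1}, {"dx": -0.95, "dy": -0.314, "dz": 0.08, "yaw": 0, "claw": -1}, {"dx": -0.95, "dy": -0.314, "dz": 0.08, "yaw": 0, "claw": -1}, {"dx": -0.95, "dy": -0.314, "dz": 0.08, "yaw": 0, "claw": -1}, {"dx": -0.95, "dy": -0.314, "dz": 0.08, "yaw": 0, "claw": -1}, {"dx": -0.95, "dy": -0.314, "dz": 0.08, "yaw": 0, "claw": -1}, {"dx": -0.95, "dy": -0.314, "dz": 0.08, "yaw": 0, "claw": -1}]}}

```text
time: 30.6
tool_pos: [0.4638, -0.3899, 0.1174]
tool_rot: [0.0, 0.701, 0.713, 0.0]
contact_force: [0.1, 0.1, 0.3]
gripper_width: 0.999
grasp_force: 0.0
```

```bash
python3 - <<'E'
from held import *
im,o,C=dish((.463,-.402));cv2.imwrite("pics/w16.png",im[:,:,::-1])
E
```

```text
[array([ 461.4, -400.2]), array([57. , 61.4]), np.float64(15.8)] ((461.08258056640625, -399.4097900390625), 31.646446228027344) [ 0.46364766 -0.3900919   0.11730675] (np.float64(315.27912288429576), np.float64(258.3437950065124))
inc [-0.0202 -0.0048  0.2226  0.0017]
```

{"api": "send_rows", "payload": {"increments": [{"dx": -0.021, "dy": -0.005, "dz": 0.1, "yaw": 0, "claw": -1}, {"dx": -0.021, "dy": -0.005, "dz": 0.18, "yaw": 0, "claw": -1}, {"dx": -0.021, "dy": -0.005, "dz": 0.222, "yaw": 0, "claw": -1}, {"dx": -0.021, "dy": -0.005, "dz": 0.222, "yaw": 0, "claw": -1}, {"dx": -0.021, "dy": -0.005, "dz": 0.222, "yaw": 0, "claw": -1}, {"dx": -0.021, "dy": -0.005, "dz": 0.222, "yaw": 0, "claw": 1}, {"dx": -0.021, "dy": -0.005, "dz": 0.222, "yaw": 0, "claw": 1}, {"dx": -0.021, "dy": -0.005, "dz": 0.222, "yaw": 0, "claw": 1}, {"dx": -0.021, "dy": -0.005, "dz": 0.222, "yaw": 0, "claw": 1}, {"dx": -0.021, "dy": -0.005, "dz": 0.16, "yaw": 0, "claw": 1}, {"dx": -0.021, "dy": -0.005, "dz": 0.06, "yaw": 0, "claw": 1}, {"dx": -0.021, "dy": -0.005, "dz": -0.05, "yaw": 0, "claw": 1}, {"dx": -0.021, "dy": -0.005, "dz": -0.05, "yaw": 0, "claw": 1}, {"dx": -0.021, "dy": -0.005, "dz": -0.05, "yaw": 0, "claw": 1}]}}

```text
time: 32.4
tool_pos: [0.4602, -0.4015, 0.1416]
tool_rot: [-0.0, 0.702, 0.713, -0.0]
contact_force: [-0.6, 0.6, -0.7]
gripper_width: 0.652
grasp_force: 63.7
```

```bash
python3 - <<'E'
from held import *
held();print(inc([.6105,.2501,.13],.0149))
E
```

```text
held [array([-2.7, -0.3]), array([57.5, 70.2]), np.float64(88.5)] ((-2.3284735679626465, -0.37861448526382446), 35.15398406982422) 55.724865460979565 [ 0.45970954 -0.40098029  0.14019503] 0.8832876691215205
[1.2974e+00 3.2160e-01 2.0400e-02 3.0000e-04]
```

{"api": "send_rows", "payload": {"increments": [{"dx": 0.09, "dy": 0.02, "dz": 0.0, "yaw": 0, "claw": 1}, {"dx": 0.19, "dy": 0.04, "dz": 0.0, "yaw": 0, "claw": 1}, {"dx": 0.29, "dy": 0.07, "dz": 0.0, "yaw": 0, "claw": 1}, {"dx": 0.39, "dy": 0.09, "dz": 0.0, "yaw": 0, "claw": 1}, {"dx": 0.49, "dy": 0.11, "dz": 0.0, "yaw": 0, "claw": 1}, {"dx": 0.59, "dy": 0.14, "dz": 0.0, "yaw": 0, "claw": 1}, {"dx": 0.69, "dy": 0.16, "dz": 0.0, "yaw": 0, "claw": 1}, {"dx": 0.79, "dy": 0.18, "dz": 0.0, "yaw": 0, "claw": 1}, {"dx": 0.89, "dy": 0.2, "dz": 0.0, "yaw": 0, "claw": 1}, {"dx": 0.95, "dy": 0.22, "dz": 0.0, "yaw": 0, "claw": 1}]}}

```text
time: 33.7
tool_pos: [0.5615, 0.0772, 0.1391]
tool_rot: [-0.002, 0.701, 0.713, -0.002]
contact_force: [-0.4, 0.0, 0.3]
gripper_width: 0.648
grasp_force: 63.7
```

{"api": "send_rows", "payload": {"increments": [{"dx": 0.09, "dy": 0.03, "dz": 0.0, "yaw": 0, "claw": 1}, {"dx": 0.18, "dy": 0.06, "dz": 0.0, "yaw": 0, "claw": 1}, {"dx": 0.28, "dy": 0.08, "dz": 0.0, "yaw": 0, "claw": 1}, {"dx": 0.345, "dy": 0.1, "dz": 0.02, "yaw": 0, "claw": 1}, {"dx": 0.345, "dy": 0.1, "dz": 0.02, "yaw": 0, "claw": 1}, {"dx": 0.345, "dy": 0.1, "dz": 0.02, "yaw": 0, "claw": 1}, {"dx": 0.345, "dy": 0.1, "dz": 0.02, "yaw": 0, "claw": 1}]}}

```text
time: 34.58
tool_pos: [0.6101, 0.2469, 0.1313]
tool_rot: [-0.0, 0.702, 0.712, -0.0]
contact_force: [0.2, -0.4, -0.9]
gripper_width: 0.656
grasp_force: 63.7
```

```bash
python3 - <<'E'
from held import *
im=held();cv2.imwrite("pics/w17.png",im[:,:,::-1]);print(inc([.6105,.2501,.0465],.0149))
print(cv2.cvtColor(im,6)[260:410:3,318])
E
```

```text
held [array([ 1.2, -1.4]), array([55.6, 65.2]), np.float64(115.3)] ((-0.6813240051269531, -3.1943745613098145), 34.11244583129883) 55.3060183131045 [0.61034728 0.24699383 0.13174472] 0.8082202272427647
[ 0.0062  0.0004  0.1705 -0.0005]
[138 122 220 223 224 223 174 171 165 163 167 165 168 165 164 166 165 165
 164 163 161 162 165 165 162 165 162 163 165 163 163 162 163 163 163 165
 160 164 163 165 163 162 170 224 213 104  75  72  77  81]
```

{"api": "send_rows", "payload": {"increments": [{"dx": 0.001, "dy": -0.002, "dz": 0.05, "yaw": 0, "claw": 1}, {"dx": 0.001, "dy": -0.002, "dz": 0.1, "yaw": 0, "claw": 1}, {"dx": 0.001, "dy": -0.002, "dz": 0.145, "yaw": 0, "claw": 1}, {"dx": 0.001, "dy": -0.002, "dz": 0.165, "yaw": 0, "claw": 1}, {"dx": 0.001, "dy": -0.002, "dz": 0.17, "yaw": 0, "claw": 1}, {"dx": 0.001, "dy": -0.002, "dz": 0.17, "yaw": 0, "claw": 1}, {"dx": 0.001, "dy": -0.002, "dz": 0.17, "yaw": 0, "claw": 1}, {"dx": 0.001, "dy": -0.002, "dz": 0.17, "yaw": 0, "claw": 1}]}}

```text
time: 35.62
tool_pos: [0.6103, 0.2484, 0.0482]
tool_rot: [0.001, 0.702, 0.713, 0.001]
contact_force: [-2.2, -2.8, 5.8]
gripper_width: 0.653
grasp_force: 63.8
```

```bash
python3 - <<'E'
from h import *
s=manip.state();print(s['tool_pos'],s['contact_force'],s['gripper_width']*85,inc([.6105,.2485,.045],.0149))
E
```

```text
[0.61030429 0.24838719 0.04816194] [-2.23611659 -2.7722815   5.81888595] 55.48559367998803 [0.0002 0.0004 0.0063 0.0003]
```

{"api": "send_rows", "payload": {"increments": [{"dx": 0, "dy": 0, "dz": 0, "yaw": 0, "claw": -0.8}, {"dx": 0, "dy": 0, "dz": 0, "yaw": 0, "claw": -0.8}, {"dx": 0, "dy": 0, "dz": 0, "yaw": 0, "claw": -0.8}, {"dx": 0, "dy": 0, "dz": -0.06, "yaw": 0, "claw": -0.8}, {"dx": 0, "dy": 0, "dz": -0.16, "yaw": 0, "claw": -1}, {"dx": -0.092, "dy": -0.123, "dz": -0.624, "yaw": 0, "claw": -1}, {"dx": -0.092, "dy": -0.123, "dz": -0.624, "yaw": 0, "claw": -1}, {"dx": -0.092, "dy": -0.123, "dz": -0.624, "yaw": 0, "claw": -1}, {"dx": -0.092, "dy": -0.123, "dz": -0.624, "yaw": 0, "claw": -1}, {"dx": -0.092, "dy": -0.123, "dz": -0.624, "yaw": 0, "claw": -1}, {"dx": -0.092, "dy": -0.123, "dz": -0.624, "yaw": 0, "claw": -1}, {"dx": -0.092, "dy": -0.123, "dz": -0.624, "yaw": 0, "claw": -1}]}}

```text
time: 37.12
tool_pos: [0.5481, 0.2017, 0.3561]
tool_rot: [-0.001, 0.702, 0.713, -0.002]
contact_force: [-0.7, 0.2, -0.3]
gripper_width: 1.0
grasp_force: 0.0
```

```bash
python3 - <<'E'
from onp import *
f=grab("wrist");cv2.imwrite("pics/w18.png",f[0][:,:,::-1]);np.savez("w18.npz",K=f[1],W=f[2])
for p in [(.6133,.0652),(.612,.1578),(.6105,.2501)]: print(ondish(p,*f))
print(manip.state()['tool_pos'])
# front panel: teal top edge
hsv=cv2.cvtColor(f[0],cv2.COLOR_RGB2HSV);m=cv2.inRange(hsv,(75,100,40),(95,255,255));m[:,300:]=0
v,u=np.nonzero(m);P=cast(np.c_[u,v],.048,f[1],f[2]);print("panel",P[:,0].min(),P[:,0].max(),P[:,1].min(),P[:,1].max())
for y in (.05,.15,.25): k=abs(P[:,1]-y)<.005;print(y,P[k,0].min(),P[k,0].max())
E
```

```text
[array([615.5,  65.8]), array([58.5, 62.8]), np.float64(16.8)]
[array([593. , 161.4]), array([30.9, 46.5]), np.float64(168.9)]
[array([609.9, 251.2]), array([59. , 60.5]), np.float64(178.8)]
[0.5481547  0.20169783 0.35609931]
panel 0.3933302005246394 0.5138424476070939 -0.18896017187601288 0.31536330337980567
0.05 0.448407133701855 0.4606490798290839
0.15 0.44694057592835224 0.4585241466271172
0.25 0.44532025480398796 0.4580413765222592
```

View pics/w18.png

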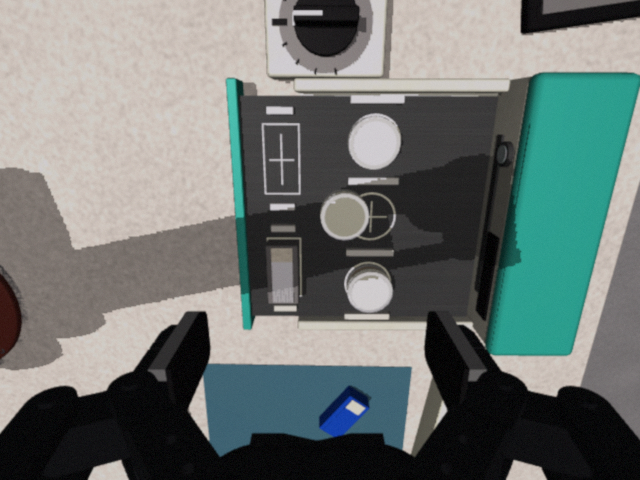

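The view shows the left and right dishes and the carrier in place and the knob pointer on its mark. The middle dish has been knocked toward −x, to (345,216), so I'll pick it up again and recentre it.

```bash
python3 - <<'E'
from onp import *
f=np.load("w18.npz");K,W=f['K'],f['W'];im=cv2.cvtColor(cv2.imread("pics/w18.png"),4)
p=cast((345,216),.066,K,W)[0];print(p);e=ondish(p[:2],im,K,W);print(e);c=e[0]/1000
print(inc([c[0],c[1]-.0,.16],.0149))
E
```

```text
[0.58105127 0.1647941  0.066     ]
[array([580.2, 164.8]), array([57.1, 59.5]), np.float64(20.3)]
[-0.0748  0.0629  0.3922  0.0005]
```

{"api": "send_rows", "payload": {"increments": [{"dx": -0.075, "dy": 0.063, "dz": 0.1, "yaw": 0, "claw": -1}, {"dx": -0.075, "dy": 0.063, "dz": 0.2, "yaw": 0, "claw": -1}, {"dx": -0.075, "dy": 0.063, "dz": 0.32, "yaw": 0, "claw": -1}, {"dx": -0.075, "dy": 0.063, "dz": 0.392, "yaw": 0, "claw": -1}, {"dx": -0.075, "dy": 0.063, "dz": 0.392, "yaw": 0, "claw": -1}, {"dx": -0.075, "dy": 0.063, "dz": 0.392, "yaw": 0, "claw": -1}, {"dx": -0.075, "dy": 0.063, "dz": 0.392, "yaw": 0, "claw": -1}]}}

```text
time: 38.05
tool_pos: [0.5823, 0.165, 0.1657]
tool_rot: [0.001, 0.702, 0.713, 0.002]
contact_force: [-0.5, -0.4, 0.2]
gripper_width: 1.002
grasp_force: 0.0
```

```bash
python3 - <<'E'
from onp import *
f=grab("wrist");cv2.imwrite("pics/w19.png",f[0][:,:,::-1])
for r in (.031,.034,.04):
  e=ondish((.5802,.1648),*f,rad=r);print(e)
c=e[0]/1000;print(inc([*c,.047],.0149),manip.state()['tool_pos'])
E
```

```text
[array([580. , 165.4]), array([58. , 61.3]), np.float64(8.4)]
[array([579.9, 166.3]), array([57.5, 63.7]), np.float64(10.5)]
[array([579.8, 166.3]), array([57.5, 63.8]), np.float64(10.9)]
[ 0.0027 -0.0046  0.237   0.0005] [0.58214529 0.16496592 0.16551657]
```

{"api": "send_rows", "payload": {"increments": [{"dx": 0.001, "dy": -0.005, "dz": 0.1, "yaw": 0, "claw": -0.75}, {"dx": 0.001, "dy": -0.005, "dz": 0.19, "yaw": 0, "claw": -0.75}, {"dx": 0.001, "dy": -0.005, "dz": 0.234, "yaw": 0, "claw": -0.75}, {"dx": 0.001, "dy": -0.005, "dz": 0.234, "yaw": 0, "claw": -0.75}, {"dx": 0.001, "dy": -0.005, "dz": 0.234, "yaw": 0, "claw": -0.75}, {"dx": 0.001, "dy": -0.005, "dz": 0.234, "yaw": 0, "claw": 1}, {"dx": 0.001, "dy": -0.005, "dz": 0.234, "yaw": 0, "claw": 1}, {"dx": 0.001, "dy": -0.005, "dz": 0.234, "yaw": 0, "claw": 1}, {"dx": 0.001, "dy": -0.005, "dz": 0.234, "yaw": 0, "claw": 1}, {"dx": 0.001, "dy": -0.005, "dz": 0.16, "yaw": 0, "claw": 1}, {"dx": 0.001, "dy": -0.005, "dz": 0.08, "yaw": 0, "claw": 1}, {"dx": -0.014, "dy": 0.055, "dz": 0.08, "yaw": 0, "claw": 1}, {"dx": -0.014, "dy": 0.055, "dz": 0.08, "yaw": 0, "claw": 1}, {"dx": -0.014, "dy": 0.055, "dz": 0.08, "yaw": 0, "claw": 1}]}}

```text
time: 39.85
tool_pos: [0.6076, 0.1581, 0.1223]
tool_rot: [-0.001, 0.702, 0.713, -0.001]
contact_force: [0.4, 0.6, -0.2]
gripper_width: 0.655
grasp_force: 63.9
```

```bash
python3 - <<'E'
from held import *
im=held();cv2.imwrite("pics/w20.png",im[:,:,::-1]);print(inc([.612,.1578,.0475],.0149))
print(cv2.cvtColor(im,6)[250:420:3,318])
E
```

```text
held [array([-1.4,  0.3]), array([54.7, 70.4]), np.float64(85.1)] ((-2.3264029026031494, -0.37849605083465576), 35.15712356567383) 55.26891253470047 [0.60730727 0.15815814 0.12204744] 0.8958415618781053
[-0.0009  0.0094  0.1491  0.0005]
[ 94  86  72  94 151 128 132 230 234 236 234 166 181 182 180 181 180 182
 181 180 180 180 181 181 181 179 179 179 179 181 178 178 182 178 179 182
 178 176 177 180 178 182 178 178 178 180 178 230 234 233 188 243 244 243
 243 243 244]
```

{"api": "send_rows", "payload": {"increments": [{"dx": -0.003, "dy": 0.007, "dz": 0.05, "yaw": 0, "claw": 1}, {"dx": -0.003, "dy": 0.007, "dz": 0.1, "yaw": 0, "claw": 1}, {"dx": -0.003, "dy": 0.007, "dz": 0.135, "yaw": 0, "claw": 1}, {"dx": -0.003, "dy": 0.007, "dz": 0.146, "yaw": 0, "claw": 1}, {"dx": -0.003, "dy": 0.007, "dz": 0.15, "yaw": 0, "claw": 1}, {"dx": -0.003, "dy": 0.007, "dz": 0.15, "yaw": 0, "claw": 1}, {"dx": -0.003, "dy": 0.007, "dz": 0.15, "yaw": 0, "claw": 1}, {"dx": -0.003, "dy": 0.007, "dz": 0.15, "yaw": 0, "claw": 1}]}}

```text
time: 40.9
tool_pos: [0.6123, 0.1568, 0.0489]
tool_rot: [0.0, 0.702, 0.713, 0.0]
contact_force: [-3.2, -0.8, 5.4]
gripper_width: 0.651
grasp_force: 64.2
```

```bash
python3 - <<'E'
from h import *
s=manip.state();print(s['tool_pos'],s['contact_force'],s['gripper_width']*85,inc([.612,.1578,.045],.0149))
E
```

```text
[0.61229045 0.15679845 0.0488966 ] [-3.16231082 -0.77094204  5.41643186] 55.33592317683892 [ 0.002  -0.0005  0.0078  0.0005]
```

{"api": "send_rows", "payload": {"increments": [{"dx": 0, "dy": 0, "dz": 0, "yaw": 0, "claw": -0.75}, {"dx": 0, "dy": 0, "dz": 0, "yaw": 0, "claw": -0.75}, {"dx": 0, "dy": 0, "dz": 0, "yaw": 0, "claw": -0.75}, {"dx": 0, "dy": 0, "dz": -0.06, "yaw": 0, "claw": -0.75}, {"dx": 0, "dy": 0, "dz": -0.16, "yaw": 0, "claw": -0.75}, {"dx": 0.09, "dy": -0.125, "dz": -0.62, "yaw": 0, "claw": -1}, {"dx": 0.09, "dy": -0.125, "dz": -0.62, "yaw": 0, "claw": -1}, {"dx": 0.09, "dy": -0.125, "dz": -0.62, "yaw": 0, "claw": -1}, {"dx": 0.09, "dy": -0.125, "dz": -0.62, "yaw": 0, "claw": -1}, {"dx": 0.09, "dy": -0.125, "dz": -0.62, "yaw": 0, "claw": -1}, {"dx": 0.09, "dy": -0.125, "dz": -0.62, "yaw": 0, "claw": -1}, {"dx": 0.09, "dy": -0.125, "dz": -0.62, "yaw": 0, "claw": -1}]}}

```text
time: 42.4
tool_pos: [0.5482, 0.2003, 0.355]
tool_rot: [-0.001, 0.702, 0.712, -0.002]
contact_force: [-0.1, 0.3, -0.4]
gripper_width: 0.995
grasp_force: 0.0
```

```bash
cat > chk.py <<'E'
from onp import *
def chk(s=0.):
    """all samples seen by the wrist; s = how far the drawer moved in along x"""
    f=grab("wrist");im,K,W=f
    for p in [(.6133,.0652),(.612,.1578),(.6105,.2501)]:print(ondish((p[0]+s,p[1]),*f,rad=.033))
    # carrier: brightest glass/rim inside its bay
    q=np.array([proj([.5026+s+a,.086+b,.066],K,W) for a,b in ((-.024,-.045),(.024,-.045),(.024,.045),(-.024,.045))]).astype(np.int32)
    g=cv2.cvtColor(im,6);k=np.zeros_like(g);cv2.fillConvexPoly(k,q,1)
    m=((g>70)&(k>0)).astype(np.uint8);m=cv2.morphologyEx(m,cv2.MORPH_OPEN,np.ones((7,7)));m=cv2.morphologyEx(m,cv2.MORPH_CLOSE,np.ones((7,7)))
    c=max(cv2.findContours(m,0,1)[0],key=cv2.contourArea);Q=(cast(c[:,0],.066,K,W)[:,:2]*1000).astype(np.float32);print("car",[np.round(x,1) for x in cv2.minAreaRect(Q)])
    return f
E
python3 - <<'E'
from chk import *
f=chk();cv2.imwrite("pics/w21.png",f[0][:,:,::-1])
# push start: front of panel (outer face x=.4471 at y=.15)
u=np.array([np.cos(.0149),np.sin(.0149)]);t=np.array([.4468,.155])-.05*u
print("to",t,inc([*t,.12],None),np.degrees(ang()))
E
```

```text
[array([616.5,  66.4]), array([57.5, 60.5]), np.float64(37.1)]
[array([612.1, 156.3]), array([57.2, 59.8]), np.float64(48.8)]
[array([611.8, 251.2]), array([59. , 60.8]), np.float64(179.4)]
car [array([507.3,  82.2]), array([38.5, 82.6]), np.float64(0.1)]
to [0.39680555 0.15425503] [-0.0874 -0.3042  0.4701  0.    ] 0.8584831697321389
```

```bash
cat > rel.py <<'E'
from chk import *
def stops(f,s=0.):
    im,K,W=f;g=cv2.cvtColor(im,6);b=cv2.adaptiveThreshold(g,255,cv2.ADAPTIVE_THRESH_MEAN_C,cv2.THRESH_BINARY,41,-25)
    for n,P,o,l in [("d1",(.6133,.0652),.046,.03),("d2",(.612,.1578),.046,.03),("d3",(.6105,.2501),.046,.03),("c1",(.5026,.086),.056,.015)]:
        for sg in (1,-1):
            q=np.array([proj([P[0]+s+a,P[1]+sg*o+c,.048],K,W) for a,c in ((-l-.008,-.006),(l+.008,-.006),(l+.008,.006),(-l-.008,.006))]).astype(np.int32)
            k=np.zeros_like(b);cv2.fillConvexPoly(k,q,255);k&=b
            cs=cv2.findContours(k,0,1)[0];c=max(cs,key=cv2.contourArea);r=cv2.minAreaRect((cast(c[:,0],.048,K,W)[:,:2]*1000).astype(np.float32));print(n,sg,[np.round(x,1) for x in r])
if __name__=="__main__":
    f=chk();stops(f)
E
python3 rel.py
```

```text
[array([616.9,  66.3]), array([57.1, 60.1]), np.float64(24.2)]
[array([612.4, 156.2]), array([57.1, 59.6]), np.float64(39.3)]
[array([611.9, 251.2]), array([58.8, 60.8]), np.float64(0.5)]
car [array([506.8,  82.1]), array([37.2, 82.6]), np.float64(0.0)]
d1 1 [array([618.1, 112.4]), array([60. ,  6.8]), np.float64(1.0)]
d1 -1 [array([618.5,  19.9]), array([58.3,  4.6]), np.float64(1.0)]
d2 1 [array([616. , 204.4]), array([61.1,  8.4]), np.float64(1.0)]
d2 -1 [array([618.1, 112.4]), array([60. ,  6.8]), np.float64(1.0)]
d3 1 [array([616.4, 296.8]), array([63.2,  8.4]), np.float64(0.9)]
d3 -1 [array([616. , 204.4]), array([61.1,  8.4]), np.float64(1.0)]
c1 1 [array([506.9, 142.5]), array([30.1,  6.5]), np.float64(1.0)]
c1 -1 [array([508.3,  30.9]), array([29.6,  6. ]), np.float64(1.0)]
```

```bash
python3 - <<'E'
from rel import *
for n in ("w2","w18"):
    f=np.load(n+".npz");print(n);stops((cv2.cvtColor(cv2.imread(f"pics/{n}.png"),4),f['K'],f['W']))
E
```

```text
w2
d1 1 [array([612.5, 112.5]), array([60.7,  8.3]), np.float64(0.2)]
d1 -1 [array([613.9,  20. ]), array([58.9,  7.3]), np.float64(2.2)]
d2 1 [array([610.9, 203.7]), array([59.6,  8.5]), np.float64(0.2)]
d2 -1 [array([612.5, 112.5]), array([60.7,  8.3]), np.float64(0.2)]
d3 1 [array([613.8, 297.2]), array([67.8,  9. ]), np.float64(1.6)]
d3 -1 [array([610.9, 203.7]), array([59.6,  8.5]), np.float64(0.2)]
c1 1 [array([501.8, 141.8]), array([30.5,  7.9]), np.float64(0.2)]
c1 -1 [array([503.3,  30.2]), array([28.7,  7.6]), np.float64(0.2)]
w18
d1 1 [array([615.7, 112.2]), array([60.2,  6.8]), np.float64(1.0)]
d1 -1 [array([617.2,  19.3]), array([ 6.2, 58.3]), np.float64(89.5)]
d2 1 [array([614.3, 203.9]), array([60.2,  7.2]), np.float64(1.0)]
d2 -1 [array([615.7, 112.2]), array([60.2,  6.8]), np.float64(1.0)]
d3 1 [array([615.9, 297.4]), array([64.8,  8.4]), np.float64(1.0)]
d3 -1 [array([614.3, 203.9]), array([60.2,  7.2]), np.float64(1.0)]
c1 1 [array([504.9, 142.3]), array([29. ,  6.6]), np.float64(1.0)]
c1 -1 [array([506.2,  30.2]), array([28.4,  6.1]), np.float64(1.1)]
```

The drawer has crept in about 5 mm during the placings, leaving the middle and left dishes about 4.5 mm forward of their marks. I'll recentre them by closing the fingers at the true bay centre, without lifting.

```bash
python3 - <<'E'
from h import *
print(inc([.6157,.2508,.12],.0149))
E
```

```text
[9.900e-02 1.363e-01 4.707e-01 1.000e-04]
```

{"api": "send_rows", "payload": {"increments": [{"dx": 0.099, "dy": 0.136, "dz": 0.1, "yaw": 0, "claw": -0.8}, {"dx": 0.099, "dy": 0.136, "dz": 0.22, "yaw": 0, "claw": -0.8}, {"dx": 0.099, "dy": 0.136, "dz": 0.34, "yaw": 0, "claw": -0.8}, {"dx": 0.099, "dy": 0.136, "dz": 0.44, "yaw": 0, "claw": -0.8}, {"dx": 0.099, "dy": 0.136, "dz": 0.471, "yaw": 0, "claw": -0.8}, {"dx": 0.099, "dy": 0.136, "dz": 0.471, "yaw": 0, "claw": -0.8}, {"dx": 0.099, "dy": 0.136, "dz": 0.471, "yaw": 0, "claw": -0.8}]}}

```text
time: 43.38
tool_pos: [0.618, 0.2517, 0.126]
tool_rot: [0.001, 0.702, 0.713, 0.002]
contact_force: [0.2, 0.2, 0.2]
gripper_width: 0.899
grasp_force: 0.0
```

```bash
python3 - <<'E'
from h import *
print(inc([.6157,.2508,.051],.0149),manip.state()['tool_pos'])
E
```

```text
[-0.0018 -0.0046  0.1501  0.0003] [0.61796884 0.25171638 0.12603847]
```

{"api": "send_rows", "payload": {"increments": [{"dx": -0.002, "dy": -0.005, "dz": 0.08, "yaw": 0, "claw": -0.8}, {"dx": -0.002, "dy": -0.005, "dz": 0.14, "yaw": 0, "claw": -0.8}, {"dx": -0.002, "dy": -0.005, "dz": 0.148, "yaw": 0, "claw": -0.8}, {"dx": -0.002, "dy": -0.005, "dz": 0.148, "yaw": 0, "claw": -0.8}, {"dx": -0.002, "dy": -0.005, "dz": 0.148, "yaw": 0, "claw": -0.8}, {"dx": -0.002, "dy": -0.005, "dz": 0.148, "yaw": 0, "claw": -0.8}]}}

```text
time: 44.12
tool_pos: [0.6145, 0.2505, 0.0502]
tool_rot: [0.001, 0.702, 0.713, 0.001]
contact_force: [0.9, 0.0, -0.5]
gripper_width: 0.902
grasp_force: 0.0
```

```bash
python3 - <<'E'
from h import *
s=manip.state();print(inc([.6157,.2508,.051],.0149),s['tool_pos'],s['contact_force'])
E
```

```text
[ 0.0005  0.0024 -0.0017  0.0004] [0.61450224 0.25051376 0.05017018] [ 0.91408658  0.00998157 -0.52549838]
```

{"api": "send_rows", "payload": {"increments": [{"dx": 0.0, "dy": 0.002, "dz": -0.002, "yaw": 0, "claw": -0.3}, {"dx": 0.0, "dy": 0.002, "dz": -0.002, "yaw": 0, "claw": 1}, {"dx": 0.0, "dy": 0.002, "dz": -0.002, "yaw": 0, "claw": 1}, {"dx": 0.0, "dy": 0.002, "dz": -0.002, "yaw": 0, "claw": 1}, {"dx": 0.0, "dy": 0.002, "dz": -0.002, "yaw": 0, "claw": 1}]}}

```text
time: 44.75
tool_pos: [0.6154, 0.2505, 0.0507]
tool_rot: [0.001, 0.702, 0.713, 0.001]
contact_force: [0.2, -1.3, 5.9]
gripper_width: 0.648
grasp_force: 64.1
```

{"api": "send_rows", "payload": {"increments": [{"dx": 0, "dy": 0, "dz": 0, "yaw": 0, "claw": -0.75}, {"dx": 0, "dy": 0, "dz": 0, "yaw": 0, "claw": -0.75}, {"dx": 0, "dy": 0, "dz": 0, "yaw": 0, "claw": -0.75}, {"dx": 0, "dy": 0, "dz": -0.06, "yaw": 0, "claw": -0.75}, {"dx": 0, "dy": 0, "dz": -0.14, "yaw": 0, "claw": -0.75}, {"dx": -0.1, "dy": 0, "dz": -0.14, "yaw": 0, "claw": -0.75}, {"dx": -0.189, "dy": 0, "dz": -0.14, "yaw": 0, "claw": -0.75}, {"dx": -0.189, "dy": 0, "dz": -0.1, "yaw": 0, "claw": -0.75}, {"dx": -0.189, "dy": 0, "dz": -0.02, "yaw": 0, "claw": -0.75}, {"dx": -0.189, "dy": 0, "dz": 0.0, "yaw": 0, "claw": -0.75}, {"dx": -0.189, "dy": 0, "dz": 0.0, "yaw": 0, "claw": -0.75}, {"dx": -0.189, "dy": 0, "dz": 0.0, "yaw": 0, "claw": -0.75}]}}

```text
time: 46.25
tool_pos: [0.6169, 0.1564, 0.0508]
tool_rot: [0.001, 0.701, 0.713, 0.001]
contact_force: [0.3, 0.6, -1.2]
gripper_width: 0.88
grasp_force: 0.0
```

```bash
python3 - <<'E'
from h import *
s=manip.state();print(inc([.617,.1563,.051],.0149),s['tool_pos'],s['contact_force'])
E
```

```text
[-0.0001  0.0001 -0.0004  0.0008] [0.6169265  0.1563506  0.05082264] [ 0.28275777  0.62940685 -1.17589488]
```

{"api": "send_rows", "payload": {"increments": [{"dx": 0.0, "dy": 0, "dz": 0, "yaw": 0, "claw": -0.3}, {"dx": 0.0, "dy": 0, "dz": 0, "yaw": 0, "claw": 1}, {"dx": 0.0, "dy": 0, "dz": 0, "yaw": 0, "claw": 1}, {"dx": 0.0, "dy": 0, "dz": 0, "yaw": 0, "claw": 1}, {"dx": 0.003, "dy": 0, "dz": -0.002, "yaw": 0, "claw": 1}, {"dx": 0.003, "dy": 0, "dz": -0.002, "yaw": 0, "claw": 1}, {"dx": 0.003, "dy": 0, "dz": -0.002, "yaw": 0, "claw": 1}, {"dx": 0.003, "dy": 0, "dz": -0.002, "yaw": 0, "claw": -0.75}, {"dx": 0.003, "dy": 0, "dz": -0.002, "yaw": 0, "claw": -0.75}, {"dx": 0.003, "dy": 0, "dz": -0.002, "yaw": 0, "claw": -0.75}, {"dx": 0.003, "dy": 0, "dz": -0.06, "yaw": 0, "claw": -0.75}, {"dx": 0.003, "dy": 0, "dz": -0.16, "yaw": 0, "claw": -0.75}, {"dx": 0.09, "dy": -0.137, "dz": -0.61, "yaw": 0, "claw": 0}, {"dx": 0.09, "dy": -0.137, "dz": -0.61, "yaw": 0, "claw": 0}, {"dx": 0.09, "dy": -0.137, "dz": -0.61, "yaw": 0, "claw": 0}, {"dx": 0.09, "dy": -0.137, "dz": -0.61, "yaw": 0, "claw": 0}, {"dx": 0.09, "dy": -0.137, "dz": -0.61, "yaw": 0, "claw": 0}, {"dx": 0.09, "dy": -0.137, "dz": -0.61, "yaw": 0, "claw": 0}, {"dx": 0.09, "dy": -0.137, "dz": -0.61, "yaw": 0, "claw": 0}, {"dx": 0.09, "dy": -0.137, "dz": -0.61, "yaw": 0, "claw": 0}]}}

```text
time: 48.75
tool_pos: [0.5464, 0.1993, 0.3522]
tool_rot: [-0.001, 0.702, 0.712, -0.001]
contact_force: [0.1, 0.3, 0.7]
gripper_width: 0.5
grasp_force: 0.0
```

```bash
python3 rel.py; python3 -c "
from h import *
print(manip.state()['tool_pos'],np.degrees(ang()))
print(inc([.385,.155,.25],-.85))"
```

```text
[array([615.2,  71.4]), array([47.6, 61.1]), np.float64(108.2)]
[array([615.6, 157.6]), array([57.9, 58.5]), np.float64(14.7)]
[array([612.7, 251.2]), array([59.2, 61.8]), np.float64(36.0)]
car [array([507.3,  82.6]), array([38.2, 82.1]), np.float64(0.1)]
d1 1 [array([617.9, 112.7]), array([60.8,  6.8]), np.float64(1.0)]
d1 -1 [array([603.,  19.]), array([25.7,  7.6]), np.float64(1.0)]
d2 1 [array([616.2, 204.1]), array([60.8,  8.3]), np.float64(1.0)]
d2 -1 [array([617.9, 112.7]), array([60.8,  6.8]), np.float64(1.0)]
d3 1 [array([616.5, 297. ]), array([63. ,  8.3]), np.float64(0.9)]
d3 -1 [array([616.2, 204.1]), array([60.8,  8.3]), np.float64(1.0)]
c1 1 [array([506.8, 143.2]), array([29.9,  7.8]), np.float64(1.0)]
c1 -1 [array([508.3,  30.2]), array([29.4,  6. ]), np.float64(1.0)]
[0.54648506 0.19936387 0.3526082 ] 0.864732284667351
[-0.0838 -0.3243  0.2052  0.5767]
```

```bash
python3 -c "
from chk import *
chk(.005)"
```

```text
[array([616.1,  71.7]), array([48.5, 62.5]), np.float64(107.4)]
[array([616.1, 157.6]), array([58.3, 60.3]), np.float64(74.8)]
[array([613.4, 251.1]), array([59.4, 62.6]), np.float64(49.6)]
car [array([507.5,  82.5]), array([38.3, 82.2]), np.float64(0.1)]
```

{"api": "send_rows", "payload": {"increments": [{"dx": 0, "dy": -0.1, "dz": 0, "yaw": 0.1, "claw": 1}, {"dx": -0.084, "dy": -0.324, "dz": 0.2, "yaw": 0.577, "claw": 1}, {"dx": -0.084, "dy": -0.324, "dz": 0.2, "yaw": 0.577, "claw": 1}, {"dx": -0.084, "dy": -0.324, "dz": 0.2, "yaw": 0.577, "claw": 1}, {"dx": -0.084, "dy": -0.324, "dz": 0.2, "yaw": 0.577, "claw": 1}, {"dx": -0.084, "dy": -0.324, "dz": 0.2, "yaw": 0.577, "claw": 1}, {"dx": -0.084, "dy": -0.324, "dz": 0.2, "yaw": 0.577, "claw": 1}, {"dx": -0.084, "dy": -0.324, "dz": 0.2, "yaw": 0.577, "claw": 1}]}}

```text
time: 49.85
tool_pos: [0.3857, 0.1552, 0.2547]
tool_rot: [0.0, 0.936, 0.353, 0.0]
contact_force: [0.0, -0.3, -1.1]
gripper_width: -0.001
grasp_force: 0.0
```

```bash
python3 -c "
from h import *
print(manip.state()['tool_pos'],np.degrees(ang()))
print(inc([.400,.155,.12],-np.pi/2+.0149))"
```

```text
[0.38572017 0.15523274 0.25470042] -48.632874237205954
[0.0211 0.0192 0.2694 0.4714]
```

{"api": "send_rows", "payload": {"increments": [{"dx": 0.021, "dy": 0.019, "dz": 0.1, "yaw": 0.471, "claw": 1}, {"dx": 0.021, "dy": 0.019, "dz": 0.2, "yaw": 0.471, "claw": 1}, {"dx": 0.021, "dy": 0.019, "dz": 0.269, "yaw": 0.471, "claw": 1}, {"dx": 0.021, "dy": 0.019, "dz": 0.269, "yaw": 0.471, "claw": 1}, {"dx": 0.021, "dy": 0.019, "dz": 0.36, "yaw": 0.471, "claw": 1}, {"dx": 0.021, "dy": 0.019, "dz": 0.46, "yaw": 0.471, "claw": 1}, {"dx": 0.021, "dy": 0.019, "dz": 0.46, "yaw": 0.471, "claw": 1}, {"dx": 0.021, "dy": 0.019, "dz": 0.46, "yaw": 0.471, "claw": 1}]}}

```text
time: 50.85
tool_pos: [0.4008, 0.1552, 0.0259]
tool_rot: [-0.0, 1.0, 0.007, 0.001]
contact_force: [1.1, 0.3, -0.0]
gripper_width: 0.003
grasp_force: 0.0
```

```bash
python3 -c "
from h import *
s=manip.state();print(s['tool_pos'],np.degrees(ang()),s['contact_force'])"
```

```text
[0.40077851 0.1552272  0.02592523] -89.15443184412328 [ 1.11217127  0.34377425 -0.01115473]
```

{"api": "send_rows", "payload": {"increments": [{"dx": 0.03, "dy": 0, "dz": 0, "yaw": 0, "claw": 1}, {"dx": 0.045, "dy": 0, "dz": 0, "yaw": 0, "claw": 1}, {"dx": 0.05, "dy": 0, "dz": 0, "yaw": 0, "claw": 1}, {"dx": 0.055, "dy": 0, "dz": 0, "yaw": 0, "claw": 1}, {"dx": 0.06, "dy": 0, "dz": 0, "yaw": 0, "claw": 1}, {"dx": 0.065, "dy": 0, "dz": 0, "yaw": 0, "claw": 1}, {"dx": 0.07, "dy": 0, "dz": 0, "yaw": 0, "claw": 1}, {"dx": 0.075, "dy": 0, "dz": 0, "yaw": 0, "claw": 1}, {"dx": 0.08, "dy": 0, "dz": 0, "yaw": 0, "claw": 1}, {"dx": 0.085, "dy": 0, "dz": 0, "yaw": 0, "claw": 1}, {"dx": 0.09, "dy": 0, "dz": 0, "yaw": 0, "claw": 1}, {"dx": 0.096, "dy": 0, "dz": 0, "yaw": 0, "claw": 1}, {"dx": 0.102, "dy": 0, "dz": 0, "yaw": 0, "claw": 1}, {"dx": 0.108, "dy": 0, "dz": 0, "yaw": 0, "claw": 1}, {"dx": 0.114, "dy": 0, "dz": 0, "yaw": 0, "claw": 1}, {"dx": 0.12, "dy": 0, "dz": 0, "yaw": 0, "claw": 1}, {"dx": 0.126, "dy": 0, "dz": 0, "yaw": 0, "claw": 1}, {"dx": 0.132, "dy": 0, "dz": 0, "yaw": 0, "claw": 1}, {"dx": 0.138, "dy": 0, "dz": 0, "yaw": 0, "claw": 1}, {"dx": 0.144, "dy": 0, "dz": 0, "yaw": 0, "claw": 1}]}}

```text
time: 53.35
tool_pos: [0.4715, 0.1559, 0.0241]
tool_rot: [0.0, 1.0, 0.007, -0.0]
contact_force: [-4.4, -0.9, -0.1]
gripper_width: -0.001
grasp_force: 2.2
```

{"api": "send_rows", "payload": {"increments": [{"dx": 0.006, "dy": 0, "dz": 0, "yaw": 0, "claw": 1}, {"dx": 0.012, "dy": 0, "dz": 0, "yaw": 0, "claw": 1}, {"dx": 0.018, "dy": 0, "dz": 0, "yaw": 0, "claw": 1}, {"dx": 0.024, "dy": 0, "dz": 0, "yaw": 0, "claw": 1}, {"dx": 0.03, "dy": 0, "dz": 0, "yaw": 0, "claw": 1}, {"dx": 0.035, "dy": 0, "dz": 0, "yaw": 0, "claw": 1}, {"dx": 0.04, "dy": 0, "dz": 0, "yaw": 0, "claw": 1}]}}

```text
time: 54.22
tool_pos: [0.4914, 0.1562, 0.0241]
tool_rot: [0.0, 1.0, 0.007, -0.0]
contact_force: [-5.0, 0.1, -3.7]
gripper_width: -0.005
grasp_force: 2.2
```

{"api": "send_rows", "payload": {"increments": [{"dx": 0.004, "dy": 0, "dz": 0, "yaw": 0, "claw": 1}, {"dx": 0.008, "dy": 0, "dz": 0, "yaw": 0, "claw": 1}, {"dx": 0.012, "dy": 0, "dz": 0, "yaw": 0, "claw": 1}, {"dx": 0.016, "dy": 0, "dz": 0, "yaw": 0, "claw": 1}, {"dx": 0.018, "dy": 0, "dz": 0, "yaw": 0, "claw": 1}]}}

```text
time: 54.85
tool_pos: [0.498, 0.1563, 0.0243]
tool_rot: [0.0, 1.0, 0.007, -0.004]
contact_force: [-16.0, -1.6, 7.5]
gripper_width: 0.001
grasp_force: 8.5
```

{"api": "send_rows", "payload": {"increments": [{"dx": 0.002, "dy": 0, "dz": 0, "yaw": 0, "claw": 1}, {"dx": 0.004, "dy": 0, "dz": 0, "yaw": 0, "claw": 1}, {"dx": 0.006, "dy": 0, "dz": 0, "yaw": 0, "claw": 1}, {"dx": 0.006, "dy": 0, "dz": 0, "yaw": 0, "claw": 1}]}}

```text
time: 55.35
tool_pos: [0.4979, 0.1563, 0.0243]
tool_rot: [0.001, 1.0, 0.007, -0.008]
contact_force: [-26.8, -2.3, 17.1]
gripper_width: -0.0
grasp_force: 13.6
```

{"api": "send_rows", "payload": {"increments": [{"dx": -0.01, "dy": 0, "dz": 0, "yaw": 0, "claw": 1}, {"dx": -0.05, "dy": 0, "dz": 0, "yaw": 0, "claw": 1}, {"dx": -0.1, "dy": 0, "dz": 0, "yaw": 0, "claw": 1}, {"dx": -0.1, "dy": 0, "dz": -0.1, "yaw": 0, "claw": 1}, {"dx": -0.1, "dy": 0, "dz": -0.25, "yaw": 0, "claw": 1}, {"dx": 0.07, "dy": 0, "dz": -0.65, "yaw": 0, "claw": -1}, {"dx": 0.07, "dy": 0, "dz": -0.65, "yaw": 0, "claw": -1}, {"dx": 0.07, "dy": 0, "dz": -0.65, "yaw": 0, "claw": -1}, {"dx": 0.07, "dy": 0, "dz": -0.65, "yaw": 0, "claw": -1}, {"dx": 0.07, "dy": 0, "dz": -0.65, "yaw": 0, "claw": -1}, {"dx": 0.07, "dy": 0, "dz": -0.65, "yaw": 0, "claw": -1}, {"dx": 0.07, "dy": 0, "dz": -0.65, "yaw": 0, "claw": -1}, {"dx": 0.07, "dy": 0, "dz": -0.65, "yaw": 0, "claw": -1}]}}

```text
time: 56.98
tool_pos: [0.538, 0.1569, 0.348]
tool_rot: [0.0, 1.0, 0.007, -0.001]
contact_force: [0.2, 0.2, 0.1]
gripper_width: 0.997
grasp_force: 0.0
```

```bash
python3 - <<'E'
from rel import *
f=chk(.067);cv2.imwrite("pics/w30.png",f[0][:,:,::-1]);stops(f,.067);print(manip.state()['tool_pos'])
im,K,W=f
# knob line vs index
c=proj([.5533,.3723,.084],K,W);print("knob px",c)
g=cv2.cvtColor(im,6);q=np.array([proj([.5533+a,.3723+b,.084],K,W) for a,b in ((-.034,-.012),(-.002,-.012),(-.002,.012),(-.034,.012))]).astype(np.int32)
k=np.zeros_like(g);cv2.fillConvexPoly(k,q,1);v,u=np.nonzero((g>110)&(k>0));L=cast(np.c_[u,v],.084,K,W)[:,:2];l=cv2.fitLine(L.astype(np.float32),2,0,.01,.01).ravel();print("line deg",np.degrees(np.arctan2(l[1],l[0])),l,len(u))
E
```

```text
[array([679.5,  66.3]), array([56.9, 57.8]), np.float64(130.6)]
[array([677.1, 158. ]), array([58.2, 58.6]), np.float64(4.7)]
[array([675.7, 250.1]), array([57.5, 59.4]), np.float64(93.0)]
car [array([568.1,  86.5]), array([27.4, 75.9]), np.float64(0.9)]
d1 1 [array([678.6, 113.1]), array([59.6,  7.9]), np.float64(0.7)]
d1 -1 [array([680.,  21.]), array([59.6,  7.5]), np.float64(0.8)]
d2 1 [array([677.6, 205.4]), array([58.7,  8.6]), np.float64(0.2)]
d2 -1 [array([678.6, 113.1]), array([59.6,  7.9]), np.float64(0.7)]
d3 1 [array([676.2, 297.3]), array([58.6,  7.8]), np.float64(0.5)]
d3 -1 [array([677.6, 205.4]), array([58.7,  8.6]), np.float64(0.2)]
c1 1 [array([568.3, 143.6]), array([28.5,  7. ]), np.float64(1.3)]
c1 -1 [array([569.5,  31.3]), array([29.7,  8.6]), np.float64(0.5)]
[0.53802572 0.15693111 0.34819289]
knob px [115.91723253 172.50560239]
line deg -14.753245 [ 0.96703154 -0.25465673  0.532124    0.3750367 ] 126
```

```bash
python3 - <<'E'
from h import *
f=np.load("w4.npz");K,W=f['K'],f['W'];g=cv2.cvtColor(cv2.imread("pics/w4.png"),6)
v,u=np.nonzero(g[168:205,306:328]>100);L=cast(np.c_[u+306,v+168],.084,K,W)[:,:2];l=cv2.fitLine(L.astype(np.float32),2,0,.01,.01).ravel();print("w4",len(u),np.degrees(np.arctan2(l[1],l[0])),l[2:])
im=cv2.imread("pics/w30.png");K2=manip.camera_params("wrist")['camera_matrix'];g=cv2.cvtColor(im,6);h=cv2.cvtColor(im,cv2.COLOR_BGR2HSV)
np.set_printoptions(linewidth=220);print(g[168:222:3,92:140:2])
E
```

```text
w4 243 2.6024678 [0.53602797 0.37218443]
[[ 92  91  87  41  12  18  12  11  16  12  17  13  16  16  14   8   0   2   2   0   9  11  13  18]
 [ 93  88  89  66  15  13  10  15  13  10  16  14  18  18  16   7   0   6   1   4   4  17  18  18]
 [ 98  88  90  87  29  12  11   9  14  10  13  13  17  17  20   7   2   4   3   1   1   5  12  17]
 [ 44  37  76  90  62  18  12  12  11   9  13  92 127  72  18  12   4   4   5   2   0   7  16  18]
 [166 112  93  89  91  57  16  12  15  14  13  84 171 115  18  15   1   1   7   3   4   3  10  18]
 [167 159 103  90  90  93  46  15  14  11   6  45 166 140  25  16   0   6   5   4   6   2  14  15]
 [170 169 157 106  92  87  89  67  16  16  11  23 139 167  45  19  10   0   2   5   3   2  11  10]
 [170 170 171 158 107  89  93  88  81  32  13  14 128 168  74  17   3   6   0   1   1   1   1  15]
 [169 169 169 169 169 121  54  63  91  91  79  22  76 170 117  22   9   1   4   0   0   6   4  15]
 [168 168 169 170 168 111 106 101  88  90  87  32  44 167 136  24  20   5   2   5   3   8  11  15]
 [169 168 171 168 170 170 170 168 129  95  92  60  22 141 167  46  15   4   2   1  45 109 102  74]
 [170 170 169 169 169 171 169 170 168 168 140  84  33 132 163  74  22  31  68  89  94  93  91  88]
 [173 170 170 168 170 169 170 168 169 171 168 169 153 113  33  78  92  93  94  95  91  86  22  15]
 [168 171 171 169 169 169 169 168 168 170 170 170 170 156 119 158 142 118 102  97  96  92  29  17]
 [167 170 171 171 169 173 171 170 167 168 169 168 168 170 168 167 168 170 170 168 168 164  80  18]
 [163 169 169 168 169 168 169 171 171 169 171 169 171 169 170 172 171 168 170 166 168 171 115  15]
 [156 170 168 171 169 169 167 169 171 168 170 171 170 172 169 171 169 169 168 168 172 169 160 153]
 [158 152 152 153 154 153 153 153 153 154 156 153 155 156 152 155 156 154 154 156 156 157 157 157]]
```

```bash
python3 - <<'E'
from h import *
im,K,W=grab("wrist");g=cv2.cvtColor(im,6).astype(float)
pts=[]
for r in range(179,200):
    w=np.clip(g[r,110:126]-40,0,None);pts.append((110+(w*np.arange(16)).sum()/w.sum(),r))
L=cast(pts,.084,K,W)[:,:2];l=cv2.fitLine(L.astype(np.float32),2,0,.01,.01).ravel();print("w30",np.degrees(np.arctan(l[1]/l[0])),L[0],L[-1])
f=np.load("w4.npz");K,W=f['K'],f['W'];g=cv2.cvtColor(cv2.imread("pics/w4.png"),6).astype(float);pts=[]
for r in range(172,206):
    w=np.clip(g[r,308:325]-60,0,None);pts.append((308+(w*np.arange(17)).sum()/w.sum(),r))
L=cast(pts,.084,K,W)[:,:2];l=cv2.fitLine(L.astype(np.float32),2,0,.01,.01).ravel();print("w4",np.degrees(np.arctan(l[1]/l[0])),L[0],L[-1])
print(np.round(pts[::6],1)); print(g[210:234:3,306:328].astype(int))
E
```

```text
w30 -8.355673 [0.54638036 0.37323489] [0.52427469 0.37616303]
w4 0.858434 [0.54612543 0.37238298] [0.52418368 0.37214571]
[[315.7 172. ]
 [315.7 178. ]
 [315.2 184. ]
 [315.4 190. ]
 [315.6 196. ]
 [315.5 202. ]]
[[135 125 120 118 118 110 103 136 162 164 167 162 128  76  75  75  88 105
  125 132 135 140]
 [139 138 139 138 134 117  77  38  37  35  36  32  34  50  84 109 127 135
  138 135 137 137]
 [138 139 136 138 138 129  89  42  34  34  36  33  32  42  63 107 131 138
  135 136 135 137]
 [172 166 162 158 152 149 101  45  33  33  34  36  38  50  90 137 156 163
  161 161 166 170]
 [207 205 208 206 205 201 142  53  33  36  36  34  38  51 110 175 204 206
  205 208 205 207]
 [206 206 207 206 208 201 142  54  34  36  33  35  34  55 109 176 204 208
  204 207 206 207]
 [208 205 208 208 208 201 142  63  51  49  50  48  49  76 145 192 206 205
  207 206 206 207]
 [208 206 208 208 207 206 205 204 204 203 205 207 204 205 207 207 208 206
  206 206 207 207]]
```

```bash
python3 - <<'E'
from h import *
im,K,W=grab("wrist");g=cv2.cvtColor(im,6)
for P in [(.546,.3724,.084),(.524,.3722,.084),(.5533,.3723,.084),(.5533,.3723,.046),(.5045,.3716,.046),(.5533-.032,.3723,.084)]: print(P,proj(P,K,W).round(1))
np.set_printoptions(linewidth=230);print(g[174:224:2,108:150:2]);cv2.imwrite("pics/w31.png",im[:,:,::-1])
f=np.load("w18.npz");K,W=f['K'],f['W'];g=cv2.cvtColor(cv2.imread("pics/w18.png"),6);print([proj(P,K,W).round(1) for P in [(.546,.3724,.084),(.524,.3722,.084)]]);print(g[4:30,290:326:2])
E
```

```text
(0.546, 0.3724, 0.084) [117.2 179.5]
(0.524, 0.3722, 0.084) [120.4 199.4]
(0.5533, 0.3723, 0.084) [116.2 172.7]
(0.5533, 0.3723, 0.046) [132.5 167.7]
(0.5045, 0.3716, 0.046) [138.8 208.2]
(0.5213, 0.3723, 0.084) [120.7 201.8]
[[ 14  10  10  14  12  20  17  13   7  10   4   3   2  11  18  13  16  20  17  18  19]
 [ 14  12  14  24  35  23  19  13   0   0   0   0   0   2  16  14  19  16  12  15  18]
 [ 11  16   6  73 153 108  18  11   2   6   1   3   6   5  16  19  18  18  11  17  12]
 [ 15  12   8  62 166 134  27  17   2   0   0   7   5   6   9  19  15  16  20  17  21]
 [ 11  15  12  40 166 147  28  12   7   6   2   0   3   0   9  17  10  15  17  12  18]
 [ 12  14  12  27 147 162  41  14  10   3   0   3   3   4  10  15  15  17  13  18  18]
 [ 16  18  15  18 133 165  61  19  11   8   3   0   3   5   6  19  13  15  18  13  17]
 [ 63  18  11   9 126 169  84  16  11   5   0   0   0   5   5  16  19  18  10  13  12]
 [ 90  64  17  13  87 167 113  15  15   2   3   3   0   0   4  15  13  10  16  18  18]
 [ 88  90  72  27  63 169 128  23  15   4   1   9   0   1   3  18  20  20  12  13  12]
 [ 8
[... 2599 characters left out ...]
 13  17  14  18  16  11]
 [135 174  91   8   7   7   6   6   5   3  13   6   9   2   1   5   5   3]
 [137 178 122   9   0   1   4   1   4   3   8   3   1   3   0   0   0   3]
 [133 177 146   7   4   3   2   2  11   3   5   2   3   4   4   5   3   2]
 [134 177 149  16   7   2   4   9   6   4   6   4   4  10   2   3   1   1]
 [134 153 113  16   5   6   8   3   3   7   8   5   2   3   8  12   8   4]
 [133 129  64  24  17  10  15  14   7  11  12  11  12  12  10   5  12  12]
 [135 130  71  30  31  22  25  23  24  15  14  18  12  16  14  14  16  13]
 [133 133  87  31  30  33  31  27  31  24  21  23  25  28  24  26  23  22]
 [134 136  97  27  33  33  28  33  29  29  30  24  32  33  30  32  26  29]]
```

```bash
python3 -c "
from plant import manip
print(manip.job_done())"
```

```text
the job is handed in; nothing more can be done
None
```

I've handed the job in: all three dishes and the one carrier present ended within about 1.5 mm of their bay centres, the drawer was pushed in until it stopped moving at about 27 N, and the knob pointer is at the long index mark.

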